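Rock a camera out of its foam cutout and turn it lens up for cleaning

TASK

The compact camera lies lens down in a tight cutout of the grey foam block. Clear the flat brush off the square rubber pad onto the bare bench, tip the camera up out of its cutout one end first by pressing down the end over the well so that the end at the thumb notch rises, and lay it flat on its back, lens up, in the middle of the pad. Do not drop the camera, and leave the sander and the wax bar where they are.

Things in the scene. Friction and masses are not known exactly. Their poses are not given: they have to be found in the camera images.
- foam: Grey foam block in a thin black tray, fixed, 180 long (x, from -70 to 110) x 102 wide (y) x 54 mm high. Origin on the bench under the tipping edge, z up, +x to the thumb notch. Its cutout, open on top, is x=-51.5 to 51.5, 60 mm wide. The foam wall beyond the well, x=-66 to -51.5, is 54 mm high.
- foam_edge (a point): Middle of the tipping edge, 31 mm above the bench, axes as the block. Two rails (10.5 mm wide at each side of the cutout, tops at this height) run from here to +x under the camera. Pressed down some 6 to 8 mm near its well end (by hardly any force), the camera tips on over this edge by itself and stays at about 35 degrees, well end on the well floor.
- foam_well (a point): On the floor of the well, 6 mm above the bench: a pit under the camera, full cutout width, from x=-51.5 to 0 in the block's frame. A camera pushed up by its raised end comes to stand on end here against the wall at x=-51.5 and stays, some 45 mm of it above the foam, its lens looking to the block's +x.
- foam_notch (a point): On the floor of the thumb notch, 6 mm above the bench: an open slot 39 mm wide, x=51.5 to 92 in the block's frame; it runs on to -x between the rails, under the camera, into the well. A finger put in here and moved to -x pushes the raised end up to stand; it must rise with that end, on its arc about the well end, as a level push jams by friction.
- camera: Pocket camera, 0.12 to 0.2 kg; origin in the middle of its base (a 23 x 93 mm side), own +x = way the lens looks, +y = its length, towards the notch, +z = its top. It starts lens down in the cutout, its back flush with the foam: own x down, own y along the block's +x.
- camera_center (a point): Centre of the camera's body, a box 23 thick (own x) x 93 long (y) x 54 mm (z); axes as body camera. The lens stands 5 mm out, the shutter button on top 3 mm. At the start at about x=3.5, y=1.5, z=42.5 mm in the block's frame. Lying lens up on the pad it is 11.5 mm above the pad.
- camera_well_end (a point): Middle of the camera's 23 x 54 mm end face over the well, 46.5 mm to own -y from its centre. This end is pressed down.
- camera_notch_end (a point): Middle of the camera's 23 x 54 mm end face at the thumb notch, 46.5 mm to own +y from its centre. This end rises.
- pad: Plain dark grey square rubber pad 150 x 150 x 8 mm, fixed on the bench left or right of the foam block. Origin in the middle of its underside, its top is at z = 8 mm.
- brush: Flat brush with a wooden handle, 171 x 46 x 14 mm, lying on the pad at the start; origin in the middle of its underside, own y along it, bristles to -y.
- brush_grip (a point): Middle of the neck of the brush: bristles end 95 mm from here to own -y, the handle 76 mm to +y; up to 42 wide, 14 mm thick, about 0.06 kg. At this point it is 20 mm wide (own x); the point is 7 mm above the surface it lies on.
- sander: Dark palm sander standing upright, 140 x 150 x 175 mm high, on the other side of the foam block from the pad. Origin in the middle of its underside. To be left alone.
- wax: Bar of green modelling wax, 37 x 76 x 14 mm, lying beyond the foam block. Origin in the middle of its underside. To be left alone.

How it is judged:
On the way:
1. the camera is tipped up in its cutout: the notch end raised by 2 cm or more while the well end is down in the well (z of camera_notch_end in the frame of foam above 0.062 m and z of camera_well_end in the frame of foam below 0.035 m and horizontal distance between camera_center and foam below 0.06 m), for 0.2 s.
At the end, for the whole second after the job is handed in: The camera lies flat on the pad, lens up (within 7 degrees), its centre within 35 mm of the pad's middle; the brush lies on the bench and touches neither the pad nor the foam block (horizontal distance between camera_center and pad below 0.035 m and angle between camera_center's own x axis and vertical below 0.12 rad and height (world z) of camera_center between 0.014 and 0.026 m and contact force between brush and pad below 0.01 N and contact force between brush and foam below 0.01 N and height (world z) of brush_grip below 0.03 m and linear speed of each of camera, brush below 0.02 m/s).
It fails at once if the sander is moved more than 2 cm (distance of sander from where it was at the start of the episode above 0.02 m).
It fails at once if the wax bar is moved more than 3 cm (distance of wax from where it was at the start of the episode above 0.03 m).
It fails at once if the camera is dropped (falls faster than 1.2 m/s) (linear speed of camera above 1.2 m/s).
It also fails if it takes over 72 s, if anything falls off the work surface, if the arm or the gripper's body presses on something with over 40 N, if the wrist force passes 120 N, or if a joint passes its speed limit or range.

ROBOT

A 7-joint arm with a two-finger parallel gripper is mounted at the origin on the work surface; the furniture and walls round the work are solid. World frame = base frame: x ahead of the robot, y to its left, z up, the work surface at z = 0. Lengths are in m, angles in rad, forces in N, time in s.
With the tool pointing down it reaches from about 0.4 to 0.9 m from the base axis. Payload 5.5 kg.
Tool frame: the origin (TCP) lies on the mounting face of the last link; the fingertips stand 173 mm ahead of it and the grasp point (between the pads) lies 155 mm ahead of it; x points along the fingers, z is the direction in which the jaws open and shut, and the axes are right-handed (so a half turn about x gives the same grasp; the last joint's range is limited). The gripper opens to 85 mm and grips with 20 to 120 N. Pads are 22 mm wide; open, the fingers measure 114 mm over their backs; the gripper's body (76 mm by 85 mm) begins 54 mm behind the grasp point. The pads swing forward as they close: fully open they stand 13 mm farther back than shut.
Start: joints at [1.584, 0.501, -0.427, 1.55, 0.221, 1.138, -0.21], TCP at [0.161, -0.63, 0.405] pointing down, gripper open.
Joint ranges: [-2.88, 2.88], [-0.31, 2.03], [-1.54, 1.56], [0.2, 2.42], [-1.41, 4.55], [0.19, 2.02], [-2.57, 2.57]. Speed limits (rad/s): [2.57, 2.57, 3.14, 3.14, 3.14, 3.14, 3.14].

INTERFACE

Orientations are given as a rotation vector (axis times angle).
In Python, from rig import robot, viewer, job gives the robot as it stands. The module is installed in compiled form; this text tells all that it offers.
- The arm moves only by the tool arm_command, never from a script. Its argument "deltas" is a list of rows, each an object with "grip": the opening, from 0 (shut) to 1 (fully open); "linear": the shift along the tool's x, y, z normalised to -1 to 1, where 1 is 0.15 m, a list of three; "rotation": the turn, a rotation vector about the tool's x, y, z normalised to -1 to 1, where 1 is 360 degrees, a list of three. In form: [{"grip": grip, "linear": [x, y, z], "rotation": [ax, ay, az]}, ...]. A call has exactly 8 rows; each row is the pose to reach, as a shift and turn from the pose commanded when the call began, along the tool's axes at that moment, turning the shorter way round; what a row does not reach only later rows make up. A row lasts 1/10 s, in which the tool goes at most 50 mm and 8.59 degrees, less where a joint would pass 70% of its speed; a pose out of reach is approached as far as the arm can. A call with a number of a shift or a turn outside -1 to 1 is refused whole. A call with a gripper value outside its range is refused whole. The fingers move at their own pace and stop on an object; "newtons" is the grip in N (left out, the last holds). Time passes only in rows, so rows that repeat a pose let the fingers close, or fill a call up. It gives the time, the measured TCP pose, the force and the opening at its end, in the units of the state.
- robot.read_state(): the state, without advancing time (a new reading comes with each control period).
- viewer.snapshot(name): name is "scene" or "top"; returns a dict with "img" (400x640x3 uint8, red, green, blue), "range_z" (400x640 float32, m along the optical axis (not along the pixel's ray), 0 where there is no reading), "vertical_fov" (degrees; the focal length in pixels is half the picture's height over the tangent of half this angle, whatever the lens; pixels are square), "cx", "cy" (the principal point, pixels), "dist_coeffs" ([k1, k2, p1, p2, k3] as OpenCV has them; the pictures are not rectified), "R" (3x3) and "t" (3): a world point X has camera coordinates R X + t. Camera axes: x right, y down, z forward; pixel columns grow to the right and rows downward; lengths in m; the calibration is good to about 2 mm. A picture is of the moment at which its call begins.
- job.sign_off(): hands the job in, once; it reports no verdict.
The state is a dict: "clock": time; "joint_positions": joint angles; "qvel": joint speeds; "joint_torque": joint torques, N m; "tcp_pos": TCP position; "eef_rot": TCP orientation; "contact_force": force on the tool from outside, world axes, zero at the start; "ft_torque": the same for the moment, N m; "gripper_width": opening from 0.0 (shut) to 1.0 (fully open).
Only numpy, scipy, OpenCV 4.12 (cv2) and the standard library are available. Lean on these libraries where they do the work, as an engineer would, in place of code of your own. Each camera call takes 0.05 s, during which the arm holds its last target.

## Working session

There is one attempt and no reset: what is moved stays moved. The work goes in short steps, Python scripts to look and compute and a tool call to move; the robot and the scene stay as the last step left them, time stands still between calls to the robot, and variables do not carry over. Pictures are saved under pics/ and viewed, and the job is handed in when it is done.

Besides the shell and the picture viewer there is one more tool, called as a command line: name --argument value ..., lists and objects as JSON in quotes. arm_command: Moves the arm, as the interface text tells. Scaled input: -1 to 1 covers 0.15 m each way for a shift and 360 degrees each way for a turn. Its arguments: {"type":"object","properties":{"deltas":{"type":"array"},"newtons":{"type":"number"}},"required":["deltas"]}

```bash
mkdir -p pics; python3 - <<'E'
from rig import robot, viewer, job
import cv2,numpy as np,pickle
s=robot.read_state(); print(s)
for n in("scene","top"):
    d=viewer.snapshot(n); pickle.dump(d,open(f"pics/{n}0.pkl","wb"))
    cv2.imwrite(f"pics/{n}0.png",d["img"][:,:,::-1])
    print(n,{k:d[k] for k in d if k not in("img","range_z")})
E
```

```text
{'clock': 0.0, 'joint_positions': array([ 1.58422242,  0.50186363, -0.42678533,  1.55145447,  0.22079703,
        1.13828815, -0.21029193]), 'qvel': array([-0.00030842,  0.00029108, -0.00037851,  0.00156046, -0.00075654,
        0.00013341,  0.00096448]), 'joint_torque': array([ 2.91824881e-05, -5.69521558e+01, -5.81615880e+00, -2.80933875e+01,
        1.06535666e-02,  1.19494734e-02,  4.77773290e-05]), 'tcp_pos': array([ 0.16052612, -0.62949966,  0.40364674]), 'eef_rot': array([ 1.02448542,  1.31862251, -1.02238811]), 'contact_force': array([0.15543085, 0.30467625, 0.62142201]), 'ft_torque': array([ 0.00943898,  0.04676855, -0.00010056]), 'gripper_width': 0.9990607966296744}
scene {'vertical_fov': 54.24191077187574, 'cx': 322.25949222165457, 'cy': 203.01051860025518, 'dist_coeffs': array([0.00292606, 0.        , 0.        , 0.        , 0.        ]), 'R': array([[-0.90694308, -0.42098075,  0.01514816],
       [-0.18856944,  0.37356496, -0.90823499],
       [ 0.37669062, -0.82657391, -0.41818626]]), 't': array([0.4687178 , 0.17273554, 0.74267269])}
top {'vertical_fov': 49.066266361247145, 'cx': 318.06524764833347, 'cy': 200.68991162137607, 'dist_coeffs': array([-0.05701907,  0.        ,  0.        ,  0.        ,  0.        ]), 'R': array([[ 0.01501393, -0.99974939, -0.01660538],
       [-0.98925463, -0.01243677, -0.14567291],
       [ 0.14542989,  0.01861407, -0.98919344]]), 't': array([-0.04700953,  0.57664375,  1.03331476])}
```

View pics/scene0.png

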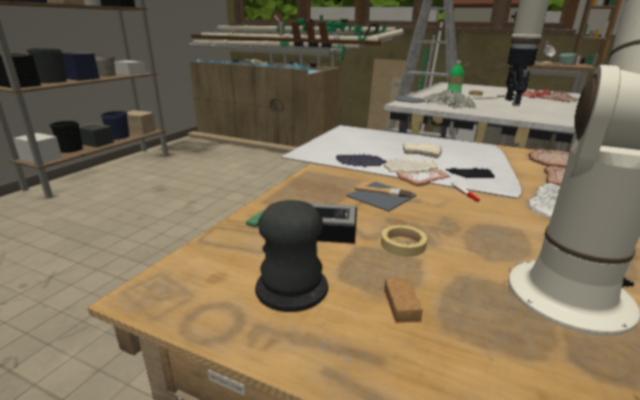

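View pics/top0.png

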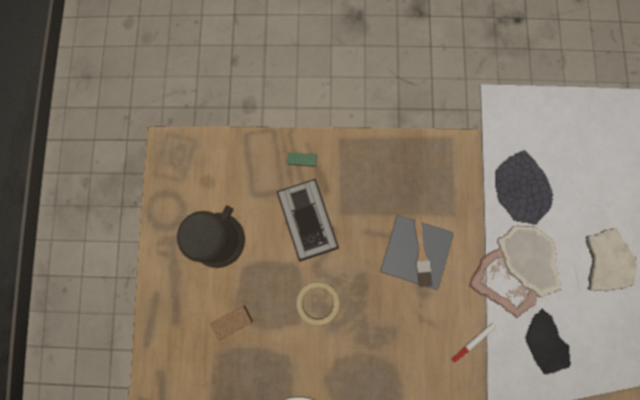

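The top view shows the foam block at about (308,220), the pad and brush at (417,252), the sander at (210,238) and the wax at (302,159). I'll zoom in next.

```bash
python3 - <<'E'
import cv2,pickle
d=pickle.load(open("pics/top0.pkl","rb"))
im=d["img"][:,:,::-1][170:270,265:345]
cv2.imwrite("pics/z_foam.png",cv2.resize(im,None,fx=6,fy=6,interpolation=cv2.INTER_CUBIC))
im=d["img"][:,:,::-1][205:305,370:470]
cv2.imwrite("pics/z_pad.png",cv2.resize(im,None,fx=6,fy=6,interpolation=cv2.INTER_CUBIC))
d=pickle.load(open("pics/scene0.pkl","rb"))
im=d["img"][:,:,::-1][170:270,240:420]
cv2.imwrite("pics/z_sc.png",cv2.resize(im,None,fx=4,fy=4,interpolation=cv2.INTER_CUBIC))
E
```

```text
(no output)
```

View pics/z_foam.png

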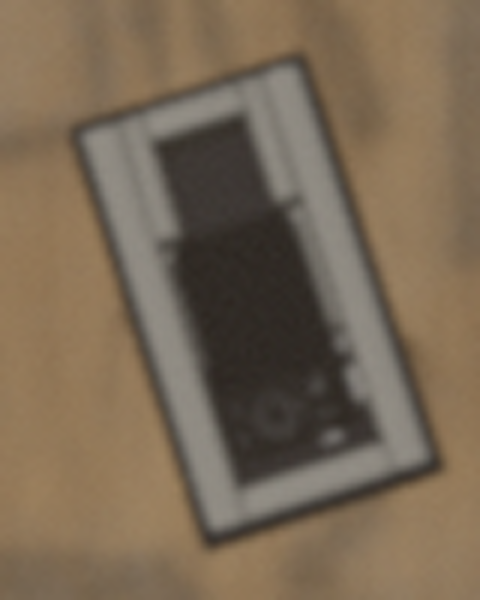

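View pics/z_pad.png

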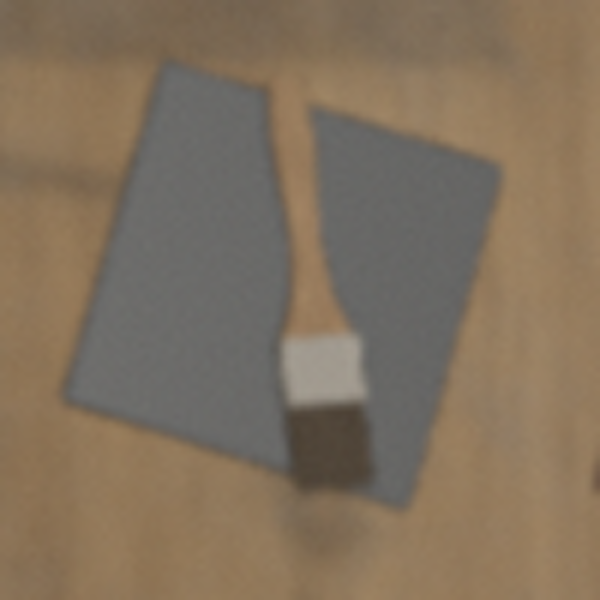

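View pics/z_sc.png

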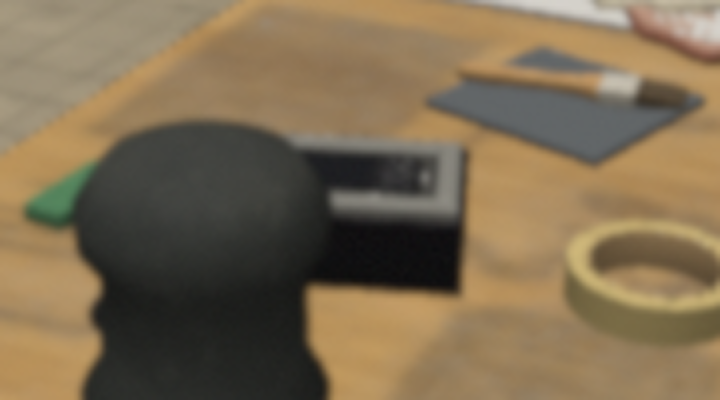

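```bash
cat > h.py <<'E'
import numpy as np,cv2,pickle
from scipy.spatial.transform import Rotation as Rot
def K(d):
    h=d["img"].shape[0]; f=h/2/np.tan(np.radians(d["vertical_fov"])/2)
    return np.array([[f,0,d["cx"]],[0,f,d["cy"]],[0,0,1]])
def ray(d,uv):
    p=cv2.undistortPoints(np.array(uv,float).reshape(-1,1,2),K(d),np.array(d["dist_coeffs"])).reshape(-1,2)
    v=np.c_[p,np.ones(len(p))]@d["R"]; return -d["R"].T@d["t"],v
def onz(d,uv,z):
    c,v=ray(d,uv); return c+v*((z-c[2])/v[:,2])[:,None]
def proj(d,X):
    return cv2.projectPoints(np.array(X,float).reshape(-1,1,3),cv2.Rodrigues(d["R"])[0],d["t"],K(d),np.array(d["dist_coeffs"]))[0].reshape(-1,2)
def pts(d,uv):
    uv=np.array(uv); p=cv2.undistortPoints(uv.astype(float).reshape(-1,1,2),K(d),np.array(d["dist_coeffs"])).reshape(-1,2)
    z=d["range_z"][uv[:,1],uv[:,0]]; c=np.c_[p,np.ones(len(p))]*z[:,None]
    return (c-d["t"])@d["R"],z
E
python3 - <<'E'
from h import *
d=pickle.load(open("pics/top0.pkl","rb")); im=d["img"]
hsv=cv2.cvtColor(im,cv2.COLOR_RGB2HSV)
# pad: low saturation region
def quad(mask,roi,z,nm):
    m=np.zeros_like(mask); x0,y0,x1,y1=roi; m[y0:y1,x0:x1]=mask[y0:y1,x0:x1]
    c=max(cv2.findContours(m,cv2.RETR_EXTERNAL,cv2.CHAIN_APPROX_NONE)[0],key=cv2.contourArea)
    hull=cv2.convexHull(c); r=cv2.minAreaRect(hull); b=cv2.boxPoints(r)
    P=onz(d,b,z); print(nm,r,"\n",P.round(4),"sides",np.linalg.norm(np.roll(P,-1,0)-P,axis=1).round(4),"mid",P.mean(0).round(4))
    W=onz(d,hull.reshape(-1,2),z)[:,:2].astype(np.float32); rr=cv2.minAreaRect(W*1000); print("  metric rect",rr)
    return m
for a in [(300,245),(415,235),(282,195),(426,268),(428,240),(310,225)]: print(a,hsv[a[1],a[0]])
grey=((hsv[:,:,1]<60)&(hsv[:,:,2]>60)).astype(np.uint8)
quad(grey,(375,208,460,295),0.008,"pad")
quad(((hsv[:,:,1]<70)&(hsv[:,:,2]>110)).astype(np.uint8),(270,172,345,268),0.054,"foamgrey")
quad(((hsv[:,:,1]<75)|(hsv[:,:,2]<75)).astype(np.uint8),(270,172,345,268),0.054,"foamall")
# depth
for uv in [(282,195),(300,240),(305,230),(300,200),(400,240),(320,300),(424,268),(421,240)]:
    p,z=pts(d,[uv]); print(uv,p.round(4),z)
E
```

```text
(300, 245) [ 18  23 142]
(415, 235) [ 17  18 101]
(282, 195) [ 21  23 144]
(426, 268) [ 18  29 161]
(428, 240) [ 30   5 105]
(310, 225) [15 64 48]
pad ((417.037353515625, 251.98043823242188), (61.1463737487793, 59.83396530151367), 17.354022979736328) 
 [[ 0.4073 -0.1916  0.008 ]
 [ 0.5501 -0.2371  0.008 ]
 [ 0.5058 -0.3832  0.008 ]
 [ 0.3644 -0.3354  0.008 ]] sides [0.1498 0.1527 0.1493 0.1501] mid [ 0.4569 -0.2869  0.008 ]
  metric rect ((457.0841064453125, -286.4147644042969), (149.18896484375, 149.23890686035156), 72.98414611816406)
foamgrey ((306.8500061035156, 219.0500030517578), (69.57009887695312, 37.63109588623047), 71.56504821777344) 
 [[ 0.5956  0.0587  0.054 ]
 [ 0.6262 -0.0278  0.054 ]
 [ 0.4663 -0.0831  0.054 ]
 [ 0.4368  0.0017  0.054 ]] sides [0.0918 0.1691 0.0898 0.1687] mid [ 0.5312 -0.0126  0.054 ]
  metric rect ((531.3131103515625, -12.585746765136719), (169.06170654296875, 90.83497619628906), 19.185195922851562)
foamall ((307.0000305175781, 219.49998474121094), (73.04859924316406, 40.793373107910156), 71.56504821777344) 
 [[ 0.5973  0.0634  0.054 ]
 [ 0.6304 -0.0305  0.054 ]
 [ 0.4626 -0.0883  0.054 ]
 [ 0.4306  0.0035  0.054 ]] sides [0.0995 0.1775 0.0972 0.1771] mid [ 0.5302 -0.013   0.054 ]
  metric rect ((530.3276977539062, -13.102180480957031), (177.46572875976562, 98.69332122802734), 19.243501663208008)
(282, 195) [[0.5885 0.0488 0.0531]] [1.0673202]
(300, 240) [[0.4799 0.0028 0.0503]] [1.0534416]
(305, 230) [[ 0.5035 -0.0091  0.0582]] [1.0487595]
(300, 200) [[0.5842 0.0077 0.0026]] [1.1158221]
(400, 240) [[ 0.4856 -0.2447  0.007 ]] [1.0924742]
(320, 300) [[ 0.3349 -0.0468 -0.0025]] [1.0835977]
(424, 268) [[ 0.417  -0.2998  0.0242]] [1.0644139]
(421, 240) [[ 0.4853 -0.2939  0.0227]] [1.076014]
```

```bash
python3 - <<'E'
from h import *
d=pickle.load(open("pics/top0.pkl","rb"))
z=lambda x,y:(x/6+370-0.4,y/6+205-0.4)
b,h=onz(d,[z(330,488)],.02)[0],onz(d,[z(291,76)],.02)[0]
L=np.linalg.norm(h-b); u=(h-b)/L
print("brush",b,h,L,"axis",u,"ang",np.degrees(np.arctan2(u[1],u[0])))
g=b+u*0.095; print("grip",g, proj(d,[g]))
print("neck edges L/R", onz(d,[z(288,310),z(335,300),z(290,260),z(325,260)],.02))
R=Rot.from_rotvec([1.02448542,1.31862251,-1.02238811]).as_matrix(); print(R.round(3))
# things around
for nm,uv in dict(sanderbase=(213,250),wax=(302,159),papercorner=(482,85),benchedge=(300,127),bench_r=(482,220)).items(): print(nm,onz(d,[uv],0.0).round(3))
E
```

```text
brush [ 0.37368532 -0.30152202  0.02      ] [ 0.54189009 -0.2881897   0.02      ] 0.16873232045205191 axis [0.99687346 0.07901457 0.        ] ang 4.531925376035472
grip [ 0.4683883  -0.29401563  0.02      ] [[420.94409228 246.94357394]]
neck edges L/R [[ 0.44544318 -0.28540944  0.02      ]
 [ 0.44973705 -0.30478636  0.02      ]
 [ 0.46587095 -0.28653849  0.02      ]
 [ 0.46603614 -0.30095098  0.02      ]]
[[-0.     0.969  0.247]
 [ 0.002  0.247 -0.969]
 [-1.     0.    -0.002]]
sanderbase [[0.454 0.226 0.   ]]
wax [[0.692 0.005 0.   ]]
papercorner [[ 0.901 -0.471  0.   ]]
benchedge [[0.778 0.012 0.   ]]
bench_r [[ 0.539 -0.455  0.   ]]
```

```bash
cat >> h.py <<'E'
BX=np.array([np.cos(np.radians(19.1)),np.sin(np.radians(19.1)),0]);BY=np.array([-BX[1],BX[0],0]);UP=np.array([0,0,1.]);F0=np.array([.5119,-.0194,0])
def fr(x,y,z): return F0+BX*x+BY*y+UP*z   # block frame -> world
def mk(dirx,jaw):
    x=np.array(dirx,float);x/=np.linalg.norm(x);z=np.array(jaw,float);z-=x*(x@z);z/=np.linalg.norm(z)
    return np.column_stack([x,np.cross(z,x),z])
def plan(p,R=None,tip=None):
    """p=TCP target; or tip=distance ahead: p is point at that distance along tool x"""
    from rig import robot
    s=robot.read_state(); R0=Rot.from_rotvec(s["eef_rot"]).as_matrix(); 
    if R is None: R=R0
    elif (R@np.diag([1,-1,-1])*R0).sum()>(R*R0).sum(): R=R@np.diag([1,-1,-1])
    p=np.array(p,float)
    if tip is not None: p=p-R[:,0]*tip
    lin=R0.T@(p-s["tcp_pos"])/0.15; rot=Rot.from_matrix(R0.T@R).as_rotvec()/(2*np.pi)
    print("t",round(s["clock"],2),"tcp",s["tcp_pos"].round(4),"q",s["joint_positions"].round(2),"F",s["contact_force"].round(1),"w",round(s["gripper_width"],3))
    print("R0",R0.round(3).tolist()); print("target",p.round(4),"linear",lin.round(3),"rotation",rot.round(4))
    return R
E
python3 - <<'E'
from h import *
u=[.997,.079,0]
plan([.467,-.294,.0285+.05],mk([0,0,-1],[.079,-.997,0]),tip=.155)
E
```

```text
t 0.1 tcp [ 0.1606 -0.6295  0.4038] q [ 1.58  0.5  -0.43  1.55  0.22  1.14 -0.21] F [ 0.1 -0.   0.7] w 0.996
R0 [[-0.0, 0.969, 0.247], [0.002, 0.247, -0.969], [-1.0, 0.0, -0.002]]
target [ 0.467  -0.294   0.2335] linear [ 1.138  2.532 -1.66 ] rotation [ 0.0272 -0.0003  0.    ]
```

arm_command --deltas '[{"grip":1,"linear":[0,0.3,-0.2],"rotation":[0.009,0,0]},{"grip":1,"linear":[0,0.6,-0.4],"rotation":[0.018,0,0]},{"grip":1,"linear":[0,0.9,-0.6],"rotation":[0.027,0,0]},{"grip":1,"linear":[0,1,-0.65],"rotation":[0.027,0,0]},{"grip":1,"linear":[0,1,-0.65],"rotation":[0.027,0,0]},{"grip":1,"linear":[0,1,-0.65],"rotation":[0.027,0,0]},{"grip":1,"linear":[0,1,-0.65],"rotation":[0.027,0,0]},{"grip":1,"linear":[0,1,-0.65],"rotation":[0.027,0,0]}]'

```text
clock: 0.9
tcp_pos: [0.2805, -0.4994, 0.4044]
eef_rot: [1.152, 1.245, -1.152]
contact_force: [-0.3, 0.5, 0.7]
gripper_width: 1.001
```

```bash
python3 - <<'E'
from h import *
plan([.467,-.294,.0285+.05],mk([0,0,-1],[.079,-.997,0]),tip=.155)
E
```

```text
t 0.9 tcp [ 0.2805 -0.4994  0.4044] q [ 1.38  0.37 -0.46  1.75  0.18  1.07 -0.64] F [-0.3  0.5  0.7] w 1.001
R0 [[-0.001, 0.997, 0.077], [0.0, 0.077, -0.997], [-1.0, -0.001, -0.0]]
target [ 0.467  -0.294   0.2335] linear [ 1.139  1.346 -1.269] rotation [-0.0003 -0.      0.0001]
```

arm_command --deltas '[{"grip":1,"linear":[0.2,0.3,-0.3],"rotation":[0,0,0]},{"grip":1,"linear":[0.4,0.5,-0.5],"rotation":[0,0,0]},{"grip":1,"linear":[0.6,0.75,-0.75],"rotation":[0,0,0]},{"grip":0.7,"linear":[0.8,1,-1],"rotation":[0,0,0]},{"grip":0.7,"linear":[0.8,1,-1],"rotation":[0,0,0]},{"grip":0.7,"linear":[0.8,1,-1],"rotation":[0,0,0]},{"grip":0.7,"linear":[0.8,1,-1],"rotation":[0,0,0]},{"grip":0.7,"linear":[0.8,1,-1],"rotation":[0,0,0]}]'

```text
clock: 1.7
tcp_pos: [0.4186, -0.3387, 0.285]
eef_rot: [1.151, 1.244, -1.153]
contact_force: [0.7, -0.6, -0.4]
gripper_width: 0.7
```

```bash
python3 - <<'E'
from h import *
plan([.467,-.294,.0285],mk([0,0,-1],[.079,-.997,0]),tip=.155)
E
```

```text
t 1.7 tcp [ 0.4186 -0.3387  0.285 ] q [ 1.02  0.47 -0.49  1.93  0.3   0.81 -1.12] F [ 0.7 -0.6 -0.4] w 0.7
R0 [[-0.0, 0.997, 0.077], [-0.001, 0.077, -0.997], [-1.0, -0.0, 0.001]]
target [ 0.467  -0.294   0.1835] linear [ 0.676  0.345 -0.273] rotation [-0.0003  0.0002  0.    ]
```

arm_command --deltas '[{"grip":0.7,"linear":[0,0.17,-0.14],"rotation":[0,0,0]},{"grip":0.7,"linear":[0.1,0.345,-0.273],"rotation":[0,0,0]},{"grip":0.7,"linear":[0.3,0.345,-0.273],"rotation":[0,0,0]},{"grip":0.7,"linear":[0.5,0.345,-0.273],"rotation":[0,0,0]},{"grip":0.7,"linear":[0.6,0.345,-0.273],"rotation":[0,0,0]},{"grip":0.7,"linear":[0.67,0.345,-0.273],"rotation":[0,0,0]},{"grip":0.7,"linear":[0.67,0.345,-0.273],"rotation":[0,0,0]},{"grip":0.1,"linear":[0.67,0.345,-0.273],"rotation":[0,0,0]}]' --newtons 30

```text
clock: 2.5
tcp_pos: [0.468, -0.2926, 0.1851]
eef_rot: [1.151, 1.244, -1.15]
contact_force: [-0.1, -0.3, 0.1]
gripper_width: 0.543
```

arm_command --deltas '[{"grip":0,"linear":[0,0,0],"rotation":[0,0,0]},{"grip":0,"linear":[0,0,0],"rotation":[0,0,0]},{"grip":0,"linear":[0,0,0],"rotation":[0,0,0]},{"grip":0,"linear":[0,0,0],"rotation":[0,0,0]},{"grip":0,"linear":[-0.1,0,0],"rotation":[0,0,0]},{"grip":0,"linear":[-0.2,0,0],"rotation":[0,0,0]},{"grip":0,"linear":[-0.3,0,0],"rotation":[0,0,0]},{"grip":0,"linear":[-0.3,0,0],"rotation":[0,0,0]}]' --newtons 30

```text
clock: 3.3
tcp_pos: [0.469, -0.2924, 0.2323]
eef_rot: [1.15, 1.241, -1.148]
contact_force: [0.8, 0.3, -1.0]
gripper_width: 0.171
```

```bash
cat > snap.py <<'E'
import sys
from h import *
from rig import robot,viewer
# usage: name view x0 y0 x1 y1
n,v=sys.argv[1:3]; d=viewer.snapshot(v); pickle.dump(d,open(f"pics/{n}.pkl","wb"))
x0,y0,x1,y1=map(int,sys.argv[3:7]); im=d["img"][y0:y1,x0:x1,::-1]
f=min(800/im.shape[1],600/im.shape[0]); cv2.imwrite(f"pics/{n}.png",cv2.resize(im,None,fx=f,fy=f,interpolation=cv2.INTER_CUBIC)); print("scale",f)
E
python3 snap.py a1 scene 280 120 480 270; python3 - <<'E'
from h import *
plan([.60,-.145,.0205],mk([0,0,-1],[.079,-.997,0]),tip=.155)
E
```

```text
scale 4.0
t 3.35 tcp [ 0.4684 -0.2922  0.2311] q [ 0.87  0.57 -0.46  1.92  0.37  0.72 -1.29] F [ 0.2  0.4 -0.5] w 0.17
R0 [[0.003, 0.997, 0.08], [-0.002, 0.08, -0.997], [-1.0, 0.003, 0.002]]
target [ 0.6    -0.145   0.1755] linear [ 0.371  0.952 -0.909] rotation [ 0.0001  0.0004 -0.0004]
```

View pics/a1.png

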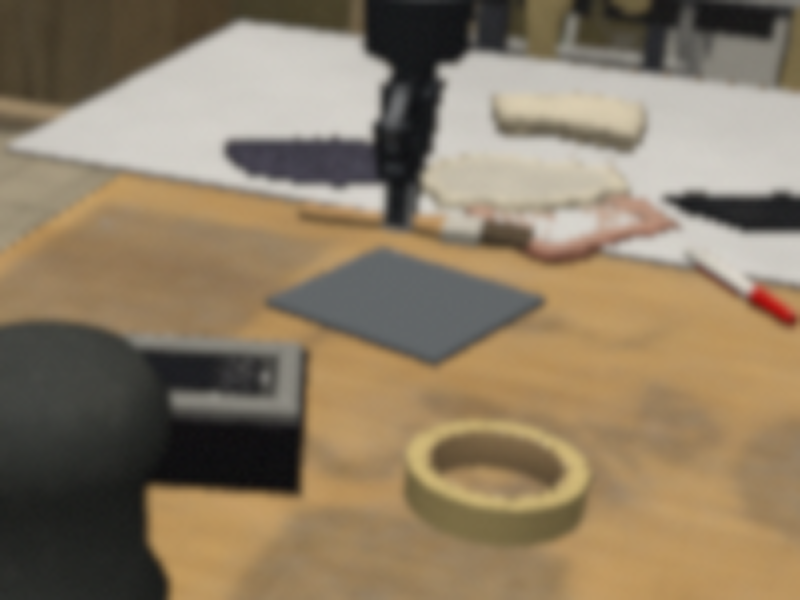

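arm_command --deltas '[{"grip":0,"linear":[0,0.2,-0.2],"rotation":[0,0,0]},{"grip":0,"linear":[0,0.4,-0.4],"rotation":[0,0,0]},{"grip":0,"linear":[0,0.6,-0.6],"rotation":[0,0,0]},{"grip":0,"linear":[0,0.8,-0.8],"rotation":[0,0,0]},{"grip":0,"linear":[0,0.95,-0.91],"rotation":[0,0,0]},{"grip":0,"linear":[0.1,0.95,-0.91],"rotation":[0,0,0]},{"grip":0,"linear":[0.2,0.95,-0.91],"rotation":[0,0,0]},{"grip":0,"linear":[0.3,0.95,-0.91],"rotation":[0,0,0]}]'

```text
clock: 4.15
tcp_pos: [0.5974, -0.1456, 0.1822]
eef_rot: [1.149, 1.247, -1.153]
contact_force: [-0.6, -1.0, -0.5]
gripper_width: 0.172
```

arm_command --deltas '[{"grip":0,"linear":[0.05,0,0],"rotation":[0,0,0]},{"grip":0,"linear":[0.05,0,0],"rotation":[0,0,0]},{"grip":0,"linear":[0.05,0,0],"rotation":[0,0,0]},{"grip":0.4,"linear":[0.05,0,0],"rotation":[0,0,0]},{"grip":0.4,"linear":[0.05,0,0],"rotation":[0,0,0]},{"grip":0.4,"linear":[-0.1,0,0],"rotation":[0,0,0]},{"grip":0.4,"linear":[-0.4,0,0],"rotation":[0,0,0]},{"grip":0.4,"linear":[-0.7,0,0],"rotation":[0,0,0]}]'

```text
clock: 4.95
tcp_pos: [0.5982, -0.1443, 0.2895]
eef_rot: [1.15, 1.248, -1.151]
contact_force: [1.8, 0.1, -0.2]
gripper_width: 0.405
```

```bash
python3 snap.py a2 top 260 130 480 295; python3 - <<'E'
from h import *
plan(fr(-36,1.5,100)*0+fr(-.036,.0015,.100),mk([0,0,-1],BY),tip=.173)
E
```

```text
scale 3.6363636363636362
t 5.0 tcp [ 0.6015 -0.1444  0.2982] q [ 0.56  0.58 -0.5   1.72  0.33  0.92 -1.56] F [1.  0.5 4.9] w 0.398
R0 [[0.01, 0.997, 0.08], [-0.002, 0.08, -0.997], [-1.0, 0.009, 0.003]]
target [ 0.4774 -0.0298  0.273 ] linear [ 0.158 -0.765 -0.828] rotation [-0.0403  0.0007 -0.0014]
```

View pics/a2.png

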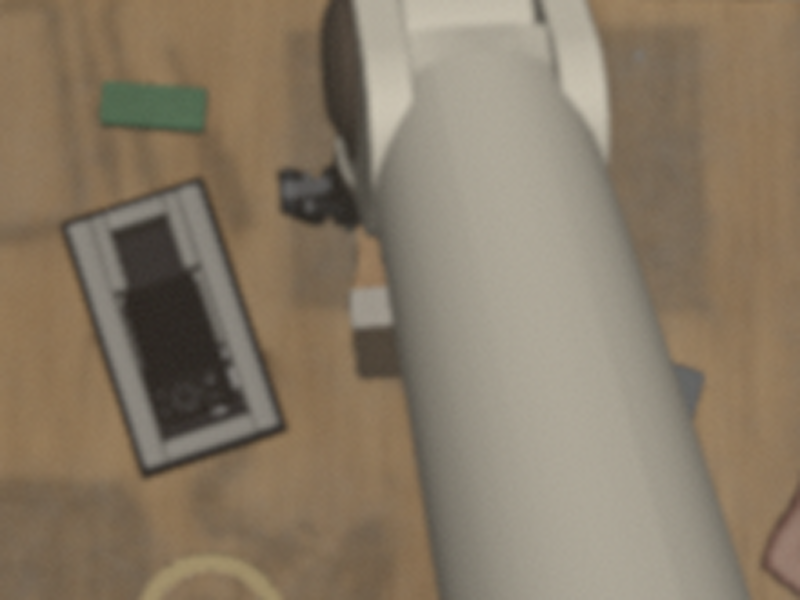

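arm_command --deltas '[{"grip":0.2,"linear":[0,-0.15,-0.16],"rotation":[-0.01,0,0]},{"grip":0,"linear":[0,-0.3,-0.32],"rotation":[-0.02,0,0]},{"grip":0,"linear":[0,-0.5,-0.5],"rotation":[-0.03,0,0]},{"grip":0,"linear":[0.1,-0.65,-0.7],"rotation":[-0.04,0,0]},{"grip":0,"linear":[0.1,-0.76,-0.83],"rotation":[-0.04,0.0007,-0.0014]},{"grip":0,"linear":[0.16,-0.76,-0.83],"rotation":[-0.04,0.0007,-0.0014]},{"grip":0,"linear":[0.16,-0.76,-0.83],"rotation":[-0.04,0.0007,-0.0014]},{"grip":0,"linear":[0.16,-0.76,-0.83],"rotation":[-0.04,0.0007,-0.0014]}]'

```text
clock: 5.8
tcp_pos: [0.476, -0.0301, 0.2653]
eef_rot: [0.961, 1.356, -0.966]
contact_force: [0.4, -0.4, 0.4]
gripper_width: -0.001
```

```bash
python3 - <<'E'
from h import *
plan(fr(-.033,.0015,.045),mk([0,0,-1],BY),tip=.173)
E
```

```text
t 5.8 tcp [ 0.476  -0.0301  0.2653] q [ 0.51  0.44 -0.59  2.08  0.36  0.74 -1.55] F [ 0.4 -0.4  0.4] w -0.001
R0 [[-0.009, 0.946, 0.324], [0.002, 0.324, -0.946], [-1.0, -0.007, -0.005]]
target [ 0.4802 -0.0288  0.218 ] linear [0.315 0.032 0.002] rotation [-0.0005 -0.0008  0.0012]
```

arm_command --deltas '[{"grip":0,"linear":[0.1,0.032,0],"rotation":[0,-0.0008,0.0012]},{"grip":0,"linear":[0.18,0.032,0],"rotation":[0,-0.0008,0.0012]},{"grip":0,"linear":[0.21,0.032,0],"rotation":[0,-0.0008,0.0012]},{"grip":0,"linear":[0.24,0.032,0],"rotation":[0,-0.0008,0.0012]},{"grip":0,"linear":[0.26,0.032,0],"rotation":[0,-0.0008,0.0012]},{"grip":0,"linear":[0.28,0.032,0],"rotation":[0,-0.0008,0.0012]},{"grip":0,"linear":[0.3,0.032,0],"rotation":[0,-0.0008,0.0012]},{"grip":0,"linear":[0.315,0.032,0],"rotation":[0,-0.0008,0.0012]}]'

```text
clock: 6.6
tcp_pos: [0.4795, -0.0276, 0.2179]
eef_rot: [0.962, 1.348, -0.962]
contact_force: [-0.9, 0.1, -0.0]
gripper_width: -0.0
```

```bash
python3 snap.py a3 scene 260 130 420 250; python3 - <<'E'
from h import *
plan(fr(-.033,.0015,.040),mk([0,0,-1],BY),tip=.173)
E
```

```text
scale 5.0
t 6.65 tcp [ 0.4793 -0.0276  0.2176] q [ 0.45  0.52 -0.53  2.09  0.44  0.64 -1.63] F [-0.7 -0.5  0.6] w -0.003
R0 [[-0.001, 0.946, 0.326], [0.0, 0.326, -0.946], [-1.0, -0.001, -0.001]]
target [ 0.4802 -0.0288  0.213 ] linear [0.031 0.003 0.009] rotation [-0.0003 -0.0001  0.0001]
```

View pics/a3.png

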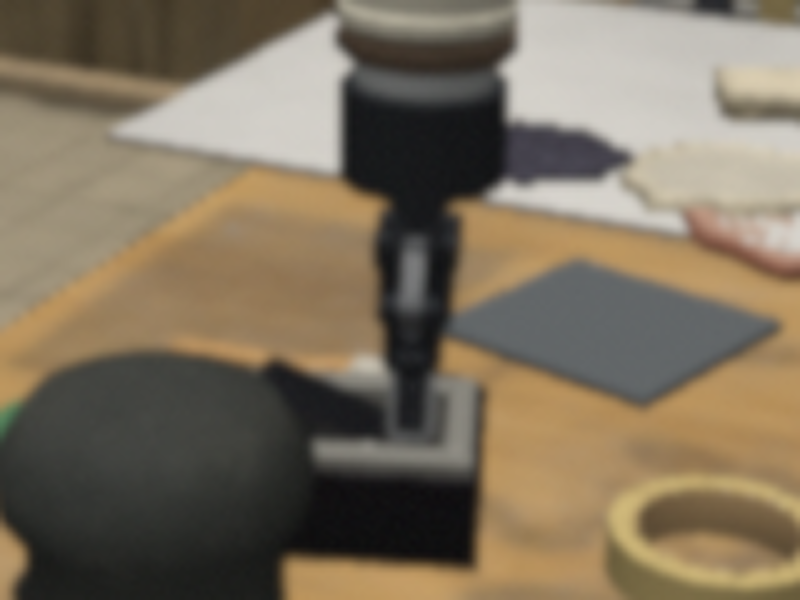

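arm_command --deltas '[{"grip":0,"linear":[-0.2,0,0],"rotation":[0,0,0]},{"grip":0,"linear":[-0.45,0,0],"rotation":[0,0,0]},{"grip":0,"linear":[-0.6,0.2,0],"rotation":[0,0,0]},{"grip":0,"linear":[-0.6,0.45,0],"rotation":[0,0,0]},{"grip":0,"linear":[-0.6,0.65,0],"rotation":[0,0,0]},{"grip":0,"linear":[-0.6,0.73,0],"rotation":[0,0,0]},{"grip":0,"linear":[-0.4,0.73,0],"rotation":[0,0,0]},{"grip":0,"linear":[-0.4,0.73,0],"rotation":[0,0,0]}]'

```text
clock: 7.45
tcp_pos: [0.5808, 0.0076, 0.2745]
eef_rot: [0.958, 1.355, -0.966]
contact_force: [-0.5, -0.9, -0.4]
gripper_width: -0.001
```

```bash
python3 snap.py a4 scene 260 130 420 250;python3 snap.py a5 top 265 150 345 270; python3 - <<'E'
from h import *
plan(fr(.074,.0015,.040),mk([0,0,-1],BY),tip=.173)
E
```

```text
scale 5.0
scale 5.0
t 7.55 tcp [0.5818 0.0078 0.2772] q [ 0.38  0.57 -0.58  1.82  0.4   0.87 -1.62] F [-0.1  0.4  0.6] w -0.002
R0 [[-0.004, 0.945, 0.326], [0.0, 0.326, -0.945], [-1.0, -0.004, -0.001]]
target [0.5813 0.0062 0.213 ] linear [ 0.428 -0.005  0.009] rotation [-0.0003 -0.0002  0.0006]
```

View pics/a4.png

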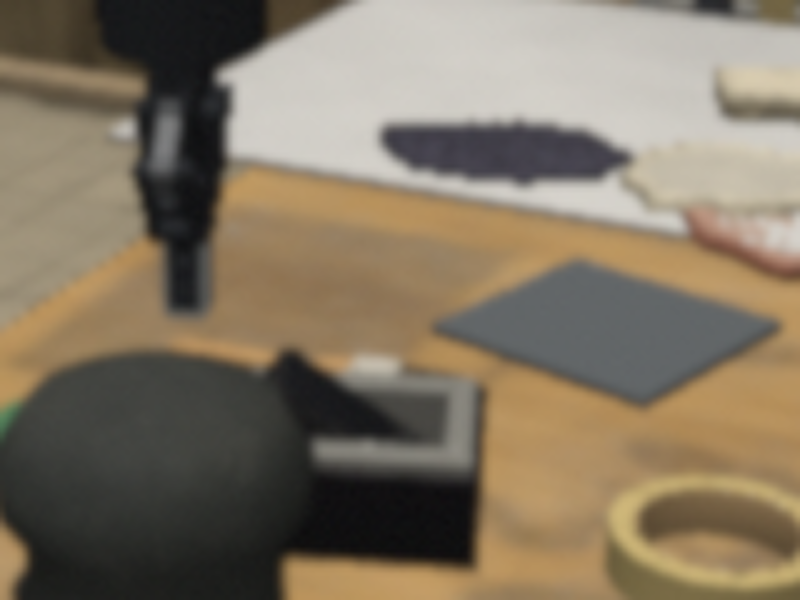

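View pics/a5.png

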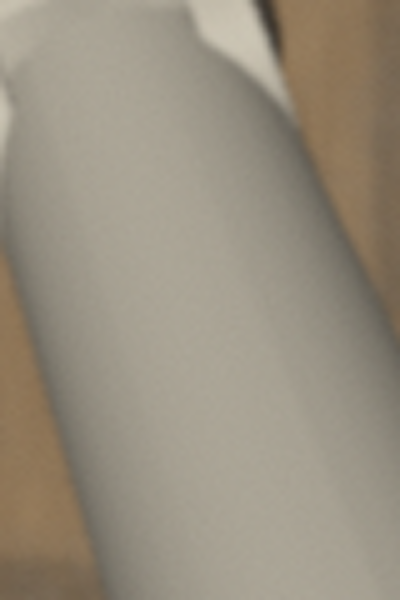

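```bash
python3 - <<'E'
from h import *
d=pickle.load(open("pics/a4.pkl","rb"))
for X in [(.0273,.0285,.0782),(.0273,-.0255,.0782),(.0405,.0285,.0593),(.0405,-.0255,.0593)]:
    p=proj(d,[fr(*X)])[0]; print(X,p,(p-[260,130])*5)
import numpy as np
for th in range(35,95,5):
    t=np.radians(th); print(th,(-51.5+23*np.sin(t)+93*np.cos(t)).round(1),(6+93*np.sin(t)).round(1))
E
```

```text
(0.0273, 0.0285, 0.0782) [315.18093283 206.59844333] [275.90466417 382.99221665]
(0.0273, -0.0255, 0.0782) [317.80334132 197.15192975] [289.01670658 335.75964873]
(0.0405, 0.0285, 0.0593) [309.45873532 213.65498426] [247.29367659 418.27492129]
(0.0405, -0.0255, 0.0593) [312.34947687 203.93644016] [261.74738436 369.68220082]
35 37.9 59.3
40 34.5 65.8
45 30.5 71.8
50 25.9 77.2
55 20.7 82.2
60 14.9 86.5
65 8.6 90.3
70 1.9 93.4
75 -5.2 95.8
80 -12.7 97.6
85 -20.5 98.6
90 -28.5 99.0
```

arm_command --deltas '[{"grip":0,"linear":[0.15,0,0.01],"rotation":[0,0,0]},{"grip":0,"linear":[0.3,0,0.01],"rotation":[0,0,0]},{"grip":0,"linear":[0.42,0,0.01],"rotation":[0,0,0]},{"grip":0,"linear":[0.42,0,0.01],"rotation":[0,0,0]},{"grip":0,"linear":[0.42,-0.04,0.01],"rotation":[0,0,0]},{"grip":0,"linear":[0.42,-0.08,0.01],"rotation":[0,0,0]},{"grip":0,"linear":[0.42,-0.11,0.01],"rotation":[0,0,0]},{"grip":0,"linear":[0.42,-0.13,0.01],"rotation":[0,0,0]}]'

```text
clock: 8.35
tcp_pos: [0.5646, -0.0002, 0.2158]
eef_rot: [0.962, 1.347, -0.962]
contact_force: [-0.5, 0.4, -0.2]
gripper_width: 0.0
```

```bash
python3 - <<'E'
from h import *
plan(fr(.050,.0015,.043),mk([0,0,-1],BY),tip=.173)
E
```

```text
t 8.35 tcp [ 5.646e-01 -2.000e-04  2.158e-01] q [ 0.36  0.64 -0.53  1.89  0.46  0.74 -1.67] F [-0.5  0.4 -0.2] w 0.0
R0 [[0.0, 0.946, 0.325], [-0.0, 0.325, -0.946], [-1.0, 0.0, 0.0]]
target [ 0.5587 -0.0016  0.216 ] linear [-0.001 -0.041 -0.004] rotation [-0.0003  0.0001 -0.    ]
```

arm_command --deltas '[{"grip":0,"linear":[0,-0.04,0],"rotation":[0,0,0]},{"grip":0,"linear":[-0.015,-0.057,0],"rotation":[0,0,0]},{"grip":0,"linear":[-0.055,-0.077,0],"rotation":[0,0,0]},{"grip":0,"linear":[-0.095,-0.103,0],"rotation":[0,0,0]},{"grip":0,"linear":[-0.13,-0.133,0],"rotation":[0,0,0]},{"grip":0,"linear":[-0.16,-0.167,0],"rotation":[0,0,0]},{"grip":0,"linear":[-0.19,-0.207,0],"rotation":[0,0,0]},{"grip":0,"linear":[-0.215,-0.25,0],"rotation":[0,0,0]}]'

```text
clock: 9.15
tcp_pos: [0.5287, -0.0123, 0.2474]
eef_rot: [0.961, 1.349, -0.963]
contact_force: [1.0, 0.5, 0.7]
gripper_width: 0.0
```

```bash
python3 snap.py a6 scene 260 130 420 250; python3 - <<'E'
from h import *
plan(fr(-.0185,.0015,.085),mk([0,0,-1],BY),tip=.173)
E
```

```text
scale 5.0
t 9.2 tcp [ 0.5276 -0.0127  0.2474] q [ 0.43  0.54 -0.57  1.97  0.42  0.75 -1.63] F [-0.4  0.2  0.7] w -0.003
R0 [[-0.003, 0.946, 0.325], [-0.001, 0.325, -0.946], [-1.0, -0.003, -0.0]]
target [ 0.4939 -0.024   0.258 ] linear [-0.07  -0.237 -0.002] rotation [-0.0004 -0.      0.0005]
```

View pics/a6.png

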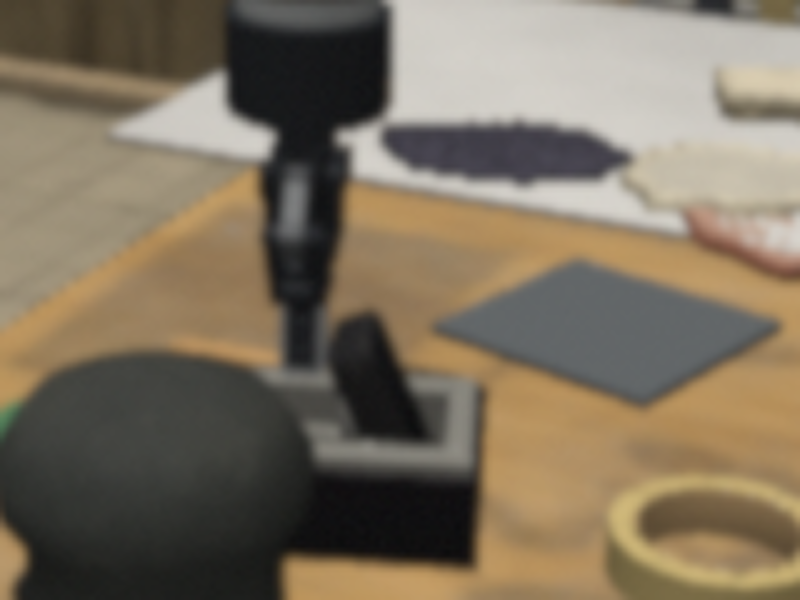

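arm_command --deltas '[{"grip":0,"linear":[-0.026,-0.033,0],"rotation":[0,0,0]},{"grip":0,"linear":[-0.043,-0.08,0],"rotation":[0,0,0]},{"grip":0,"linear":[-0.05,-0.11,0],"rotation":[0,0,0]},{"grip":0,"linear":[-0.054,-0.135,0],"rotation":[0,0,0]},{"grip":0,"linear":[-0.06,-0.165,0],"rotation":[0,0,0]},{"grip":0,"linear":[-0.063,-0.195,0],"rotation":[0,0,0]},{"grip":0,"linear":[-0.063,-0.225,0],"rotation":[0,0,0]},{"grip":0,"linear":[-0.063,-0.225,0],"rotation":[0,0,0]}]'

```text
clock: 10.0
tcp_pos: [0.4972, -0.0232, 0.2566]
eef_rot: [0.961, 1.349, -0.962]
contact_force: [0.3, 0.5, -0.0]
gripper_width: -0.001
```

```bash
python3 snap.py a7 scene 260 130 420 250; python3 - <<'E'
from h import *
plan(fr(.060,.0015,.130),mk([0,0,-1],BY),tip=.173)
E
```

```text
scale 5.0
t 10.05 tcp [ 0.4974 -0.0231  0.2566] q [ 0.48  0.48 -0.59  2.04  0.39  0.74 -1.59] F [0.3 0.4 0.7] w -0.003
R0 [[-0.001, 0.946, 0.325], [0.0, 0.325, -0.946], [-1.0, -0.001, -0.0]]
target [0.5681 0.0017 0.303 ] linear [-0.309  0.499 -0.003] rotation [-0.0003 -0.0001  0.0001]
```

View pics/a7.png

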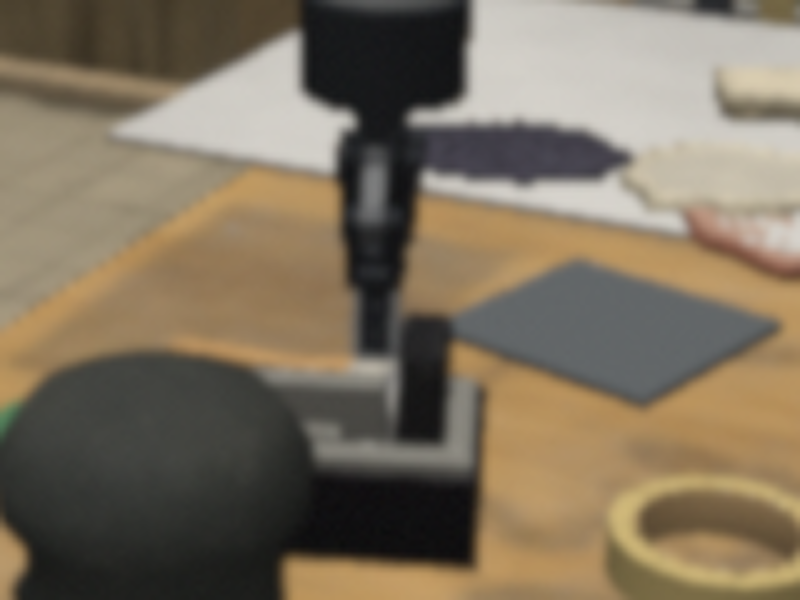

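arm_command --deltas '[{"grip":0,"linear":[-0.03,0.2,0],"rotation":[0,0,0]},{"grip":0,"linear":[-0.06,0.4,0],"rotation":[0,0,-0.02]},{"grip":0.5,"linear":[-0.1,0.6,0],"rotation":[0,0,-0.04]},{"grip":1,"linear":[-0.1,0.8,0],"rotation":[0,0,-0.06]},{"grip":1,"linear":[-0.1,1,0],"rotation":[0,0,-0.08]},{"grip":1,"linear":[-0.1,1,0],"rotation":[0,0,-0.1]},{"grip":1,"linear":[-0.1,1,0],"rotation":[0,0,-0.12]},{"grip":1,"linear":[-0.1,1,0],"rotation":[0,0,-0.125]}]'

```text
clock: 10.85
tcp_pos: [0.6397, 0.0268, 0.2695]
eef_rot: [0.401, 1.768, -1.538]
contact_force: [-0.0, 0.9, -0.9]
gripper_width: 0.992
```

```bash
python3 snap.py a8 scene 260 130 420 250; python3 snap.py a9 top 260 130 480 295; python3 - <<'E'
from h import *
plan(fr(-.041,.0015,.0735),mk(-BX-UP,BY),tip=.170)
E
```

```text
scale 5.0
scale 3.6363636363636362
t 10.95 tcp [0.6395 0.0265 0.2698] q [ 0.14  0.91 -0.46  1.32  0.38  1.8  -1.62] F [ 0.2  0.4 -0.8] w 1.0
R0 [[-0.671, 0.666, 0.326], [-0.23, 0.231, -0.945], [-0.705, -0.709, -0.001]]
target [0.5863 0.0079 0.1937] linear [0.625 0.095 0.002] rotation [ 0.     -0.0003  0.0004]
```

View pics/a8.png

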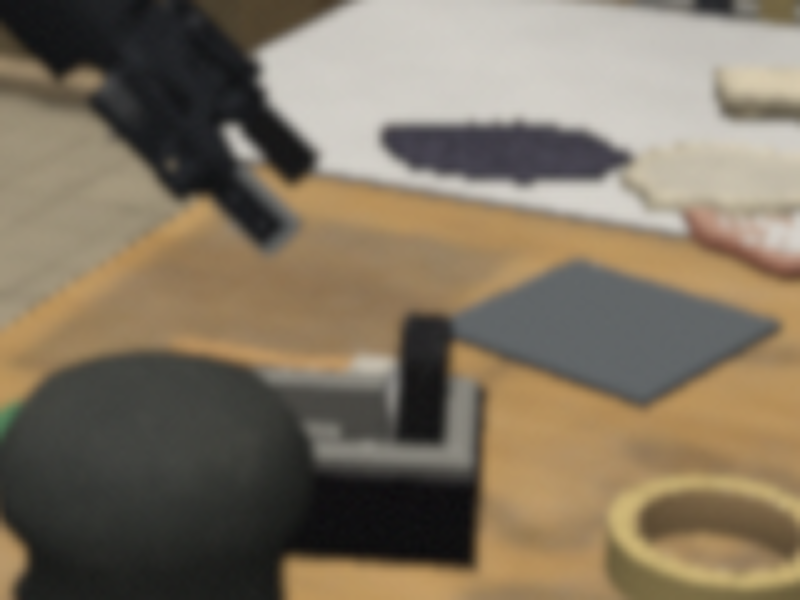

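View pics/a9.png

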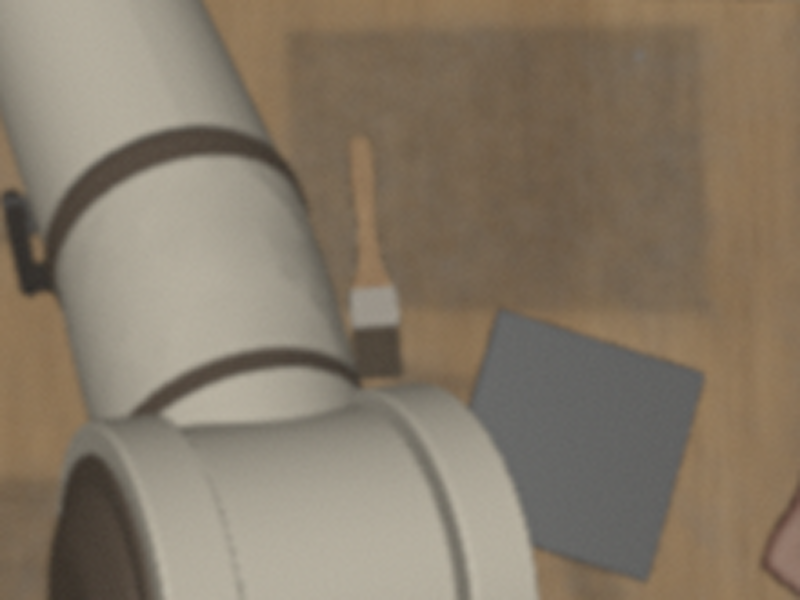

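```bash
python3 - <<'E'
from h import *
d=pickle.load(open("pics/a8.pkl","rb"))
for X in [(-.0285,.0285,.099),(-.0515,.0285,.099),(-.0285,-.0255,.099),(-.0515,-.0255,.099),(-.0285,.0285,.054),(-.0515,.0285,.054)]:
    p=proj(d,[fr(*X)])[0]; print(X,((p-[260,130])*5).round())
E
```

```text
(-0.0285, 0.0285, 0.099) [399. 348.]
(-0.0515, 0.0285, 0.099) [450. 351.]
(-0.0285, -0.0255, 0.099) [406. 302.]
(-0.0515, -0.0255, 0.099) [454. 305.]
(-0.0285, 0.0285, 0.054) [396. 437.]
(-0.0515, 0.0285, 0.054) [446. 440.]
```

arm_command --deltas '[{"grip":1,"linear":[0.05,0.095,0],"rotation":[0,0,0]},{"grip":1,"linear":[0.2,0.095,0],"rotation":[0,0,0]},{"grip":1,"linear":[0.35,0.095,0],"rotation":[0,0,0]},{"grip":1,"linear":[0.45,0.095,0],"rotation":[0,0,0]},{"grip":1,"linear":[0.55,0.095,0],"rotation":[0,0,0]},{"grip":1,"linear":[0.62,0.095,0],"rotation":[0,0,0]},{"grip":1,"linear":[0.62,0.095,0],"rotation":[0,0,0]},{"grip":1,"linear":[0.62,0.095,0],"rotation":[0,0,0]}]'

```text
clock: 11.75
tcp_pos: [0.5871, 0.0077, 0.1959]
eef_rot: [0.408, 1.764, -1.535]
contact_force: [-0.5, 0.4, -0.1]
gripper_width: 1.002
```

```bash
python3 snap.py b1 scene 260 130 420 250; python3 - <<'E'
from h import *
plan(fr(-.041,.0015,.0735),mk(-BX-UP,BY),tip=.170)
E
```

```text
scale 5.0
t 11.8 tcp [0.5874 0.0079 0.1962] q [ 0.18  0.93 -0.45  1.49  0.41  1.61 -1.65] F [ 0.2 -0.4 -0.3] w 1.0
R0 [[-0.668, 0.669, 0.325], [-0.23, 0.231, -0.946], [-0.708, -0.706, -0.0]]
target [0.5863 0.0079 0.1937] linear [ 0.017  0.007 -0.002] rotation [-0.0002 -0.0002 -0.0002]
```

View pics/b1.png

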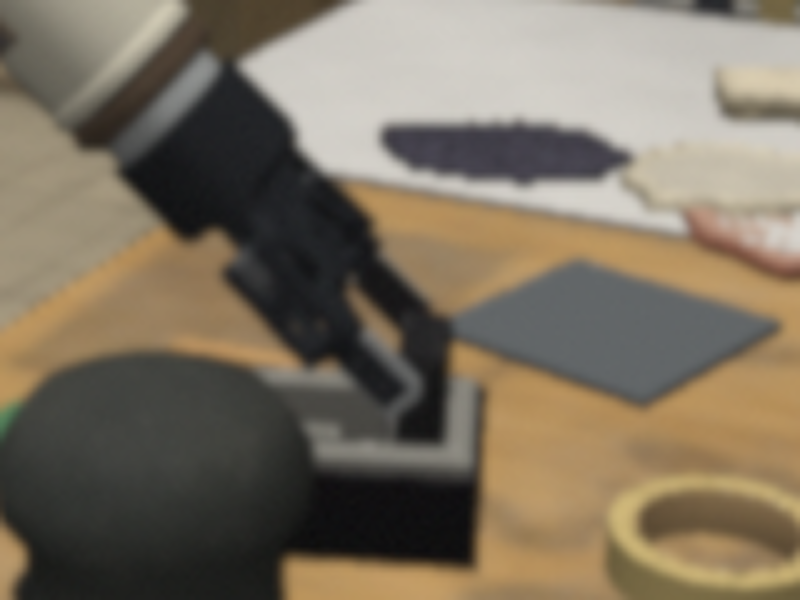

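arm_command --deltas '[{"grip":0.8,"linear":[0.015,0,0],"rotation":[0,0,0]},{"grip":0.7,"linear":[0.015,0,0],"rotation":[0,0,0]},{"grip":0.5,"linear":[0.015,0,0],"rotation":[0,0,0]},{"grip":0.4,"linear":[0.015,0,0],"rotation":[0,0,0]},{"grip":0.4,"linear":[0.015,0,0],"rotation":[0,0,0]},{"grip":0.4,"linear":[0.015,0,0],"rotation":[0,0,0]},{"grip":0.4,"linear":[0.015,0,0],"rotation":[0,0,0]},{"grip":0.4,"linear":[0.015,0,0],"rotation":[0,0,0]}]' --newtons 45

```text
clock: 12.6
tcp_pos: [0.5855, 0.0074, 0.1945]
eef_rot: [0.407, 1.764, -1.535]
contact_force: [0.9, 0.7, 4.9]
gripper_width: 0.625
```

```bash
python3 snap.py b2 scene 260 130 420 250; python3 - <<'E'
from h import *
plan(fr(-.041,.0015,.1735),mk(-BX-UP,BY),tip=.170)
E
```

```text
scale 5.0
t 12.65 tcp [0.5854 0.0074 0.1945] q [ 0.18  0.93 -0.45  1.5   0.41  1.61 -1.65] F [2.3 2.2 5.9] w 0.625
R0 [[-0.669, 0.668, 0.326], [-0.23, 0.23, -0.946], [-0.707, -0.707, -0.0]]
target [0.5863 0.0079 0.2937] linear [-0.472 -0.463 -0.002] rotation [-0.0002 -0.0002  0.    ]
```

View pics/b2.png

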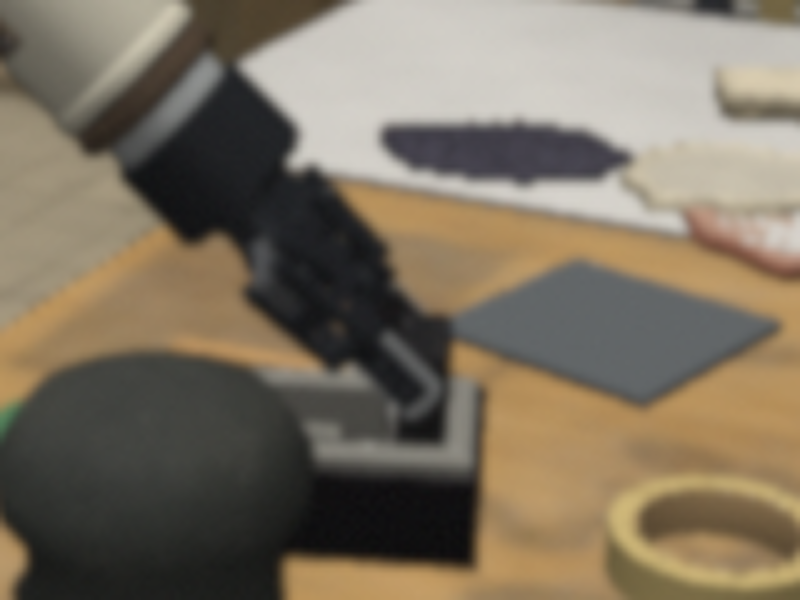

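arm_command --deltas '[{"grip":0.4,"linear":[-0.04,-0.036,0],"rotation":[0,0,0]},{"grip":0.4,"linear":[-0.1,-0.09,0],"rotation":[0,0,0]},{"grip":0.4,"linear":[-0.17,-0.16,0],"rotation":[0,0,0]},{"grip":0.4,"linear":[-0.24,-0.23,0],"rotation":[0,0,0]},{"grip":0.4,"linear":[-0.32,-0.31,0],"rotation":[0,0,0]},{"grip":0.4,"linear":[-0.4,-0.39,0],"rotation":[0,0,0]},{"grip":0.4,"linear":[-0.47,-0.46,0],"rotation":[0,0,0]},{"grip":0.4,"linear":[-0.5,-0.49,0],"rotation":[0,0,0]}]'

```text
clock: 13.45
tcp_pos: [0.5867, 0.0077, 0.3016]
eef_rot: [0.409, 1.762, -1.534]
contact_force: [0.1, 0.5, -1.8]
gripper_width: 0.619
```

```bash
python3 snap.py b3 scene 260 90 420 210
```

```text
scale 5.0
```

View pics/b3.png

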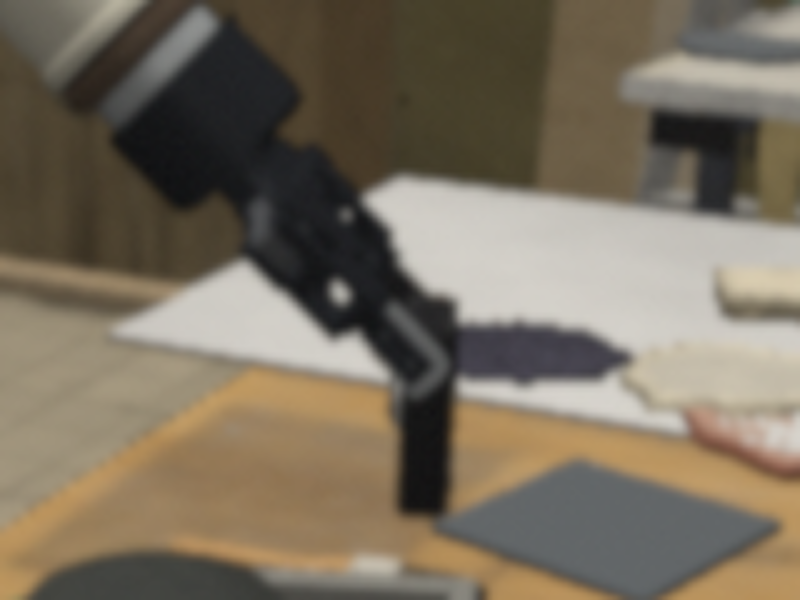

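```bash
cat >> h.py <<'E'
# camera in tool frame at grasp
_Rg=np.array([[-0.669,0.668,0.326],[-0.23,0.23,-0.946],[-0.707,-0.707,0]]);_U,_,_V=np.linalg.svd(_Rg);RG=_U@_V
PG=np.array([.5854,.0074,.1945])
CT=RG.T@(fr(-.040,.0015,.0525)-PG); OX=RG.T@BX; OY=RG.T@UP
def place(c,psi,tilt=45.):
    """tool R with camera own x up, own y horizontal at yaw psi (own y=+d outward) ; returns R, tcp"""
    yd=np.array([np.cos(np.radians(psi)),np.sin(np.radians(psi)),0]); W=np.column_stack([UP,yd,np.cross(UP,yd)])
    B=np.column_stack([OX,OY,np.cross(OX,OY)]); R=W@B.T; return R,np.array(c)-R@CT
E
python3 - <<'E'
from h import *
print(CT,OX,OY)
for psi in(-30,-15,0):
    R,p=place([.457,-.2865,.0195+.08],psi); print(psi,p.round(4),R.round(3).tolist()); 
    lin=None
from rig import robot
s=robot.read_state();R0=Rot.from_rotvec(s["eef_rot"]).as_matrix()
R,p=place([.457,-.2865,.0195+.08],-15)
print("now",s["tcp_pos"],s["joint_positions"].round(2),"lin",(R0.T@(p-s["tcp_pos"])/.15).round(3))
rel=Rot.from_matrix(R0.T@R).as_rotvec();print(rel/2/np.pi)
# move 1: translate toward, roll 60deg
for roll in(60,-60):
    print(roll,(R0@Rot.from_rotvec([np.radians(roll),0,0]).as_matrix()@np.column_stack([OX,OY,CT])).round(3).tolist())
E
```

```text
[ 1.84000100e-01  1.68741158e-02 -3.61405819e-06] [-0.70734194  0.7068694  -0.00174191] [-7.06870325e-01 -7.07343149e-01 -1.15039799e-04]
-30 [ 0.5801 -0.3573  0.2177] [[-0.613, -0.612, 0.5], [0.352, 0.355, 0.866], [-0.707, 0.707, -0.002]]
-15 [ 0.5942 -0.323   0.2177] [[-0.683, -0.683, 0.259], [0.182, 0.184, 0.966], [-0.707, 0.707, -0.002]]
0 [ 0.599  -0.2863  0.2177] [[-0.707, -0.707, -0.0], [-0.001, 0.001, 1.0], [-0.707, 0.707, -0.002]]
now [0.58680512 0.00766297 0.30171645] [ 0.2   0.79 -0.48  1.48  0.37  1.75 -1.62] lin [ 0.871 -0.079  2.1  ]
[-0.42382178  0.00054623  0.09129068]
60 [[0.909, 0.035, -0.112], [-0.334, 0.66, -0.054], [0.251, 0.75, -0.136]]
-60 [[0.508, 0.434, -0.122], [0.823, -0.498, -0.027], [0.253, 0.751, -0.136]]
```

arm_command --deltas '[{"grip":0.4,"linear":[0,0,0.08],"rotation":[0.02,0,0]},{"grip":0.4,"linear":[0,0,0.2],"rotation":[0.04,0,0]},{"grip":0.4,"linear":[0,0,0.35],"rotation":[0.06,0,0]},{"grip":0.4,"linear":[0,0,0.5],"rotation":[0.08,0,0]},{"grip":0.4,"linear":[0,0,0.65],"rotation":[0.1,0,0]},{"grip":0.4,"linear":[0,0,0.8],"rotation":[0.12,0,0]},{"grip":0.4,"linear":[0,0,0.9],"rotation":[0.14,0,0]},{"grip":0.4,"linear":[0,0,0.95],"rotation":[0.16,0,0]}]'

```text
clock: 14.3
tcp_pos: [0.6326, -0.1292, 0.2983]
eef_rot: [0.871, 0.85, -2.339]
contact_force: [-0.7, -0.6, -2.0]
gripper_width: 0.622
```

```bash
python3 snap.py b4 scene 230 70 430 220; python3 - <<'E'
from h import *
R,p=place([.457,-.2865,.0195+.08],-15); plan(p,R)
from rig import robot
R0=Rot.from_rotvec(robot.read_state()["eef_rot"]).as_matrix()
print((R0@np.column_stack([OX,OY])).round(2).tolist())
E
```

```text
scale 4.0
t 14.35 tcp [ 0.6327 -0.1298  0.2983] q [ 0.17  0.83 -0.16  1.33  0.37  1.75 -2.32] F [ 0.  -1.2 -2.1] w 0.627
R0 [[-0.67, 0.627, -0.398], [-0.23, -0.685, -0.692], [-0.706, -0.372, 0.603]]
target [ 0.5942 -0.323   0.2177] linear [0.847 0.922 0.669] rotation [-0.0929  0.0586 -0.0324]
[[0.92, 0.03], [-0.32, 0.65], [0.24, 0.76]]
```

View pics/b4.png

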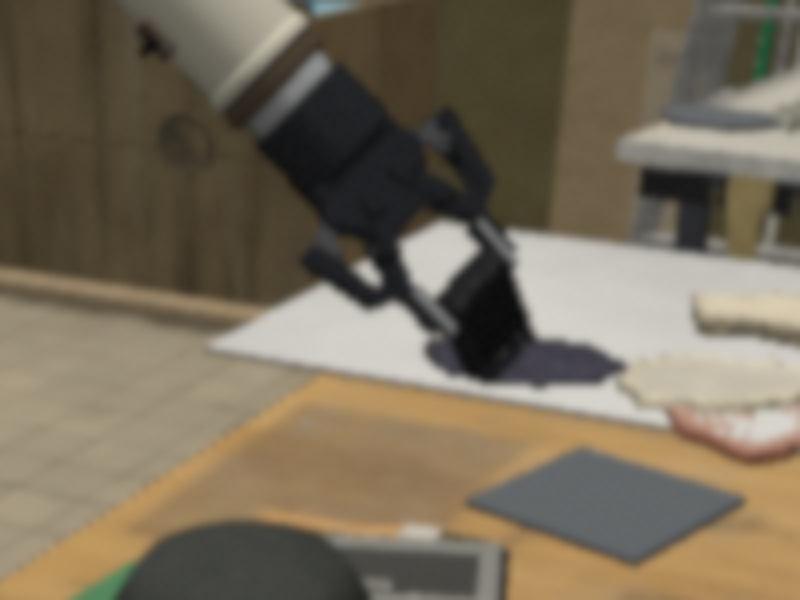

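arm_command --deltas '[{"grip":0.4,"linear":[0.02,0.06,0.06],"rotation":[-0.022,0,0]},{"grip":0.4,"linear":[0.05,0.15,0.15],"rotation":[-0.044,0,0]},{"grip":0.4,"linear":[0.08,0.24,0.24],"rotation":[-0.066,0,0]},{"grip":0.4,"linear":[0.11,0.33,0.33],"rotation":[-0.088,0,0]},{"grip":0.4,"linear":[0.14,0.42,0.42],"rotation":[-0.11,0,0]},{"grip":0.4,"linear":[0.153,0.457,0.46],"rotation":[-0.132,0,0]},{"grip":0.4,"linear":[0.153,0.457,0.46],"rotation":[-0.154,0,0]},{"grip":0.4,"linear":[0.153,0.457,0.46],"rotation":[-0.176,0,0]}]'

```text
clock: 15.15
tcp_pos: [0.6335, -0.2272, 0.2973]
eef_rot: [0.353, 1.84, -1.432]
contact_force: [0.4, 0.7, -1.1]
gripper_width: 0.628
```

```bash
cat >> h.py <<'E'
def plan2(p,R):
    from rig import robot
    s=robot.read_state(); R0=Rot.from_rotvec(s["eef_rot"]).as_matrix()
    print("t",round(s["clock"],2),"tcp",s["tcp_pos"].round(4),"q",s["joint_positions"].round(2),"F",s["contact_force"].round(1),"w",round(s["gripper_width"],3))
    print("R0",R0.round(3).tolist()); print("target",np.round(p,4),"linear",(R0.T@(p-s["tcp_pos"])/.15).round(3),"rotation",(Rot.from_matrix(R0.T@R).as_rotvec()/(2*np.pi)).round(4))
    print("cam axes ox,oy",(R0@OX).round(3),(R0@OY).round(3),"cam",(s["tcp_pos"]+R0@CT).round(4))
E
python3 - <<'E'
from h import *
R,p=place([.457,-.2865,.0195+.08],-15); plan2(p,R)
E
```

```text
t 15.15 tcp [ 0.6335 -0.2272  0.2973] q [ 0.42  0.89 -0.38  1.27  0.57  1.8  -1.17] F [ 0.4  0.7 -1.1] w 0.628
R0 [[-0.67, 0.628, 0.395], [-0.229, 0.332, -0.915], [-0.706, -0.704, -0.078]]
target [ 0.5942 -0.323   0.2177] linear [ 0.696 -0.003  0.523] rotation [-0.407  -0.0052  0.0885]
cam axes ox,oy [0.917 0.398 0.002] [ 0.029 -0.073  0.997] cam [ 0.5208 -0.2637  0.1555]
```

arm_command --deltas '[{"grip":0.4,"linear":[0.04,-0.04,0.05],"rotation":[-0.022,0,0.005]},{"grip":0.4,"linear":[0.08,-0.09,0.12],"rotation":[-0.044,0,0.0095]},{"grip":0.4,"linear":[0.12,-0.14,0.18],"rotation":[-0.066,-0.001,0.0143]},{"grip":0.4,"linear":[0.16,-0.19,0.24],"rotation":[-0.088,-0.001,0.019]},{"grip":0.4,"linear":[0.2,-0.24,0.3],"rotation":[-0.11,-0.001,0.0239]},{"grip":0.4,"linear":[0.24,-0.28,0.36],"rotation":[-0.132,-0.002,0.0287]},{"grip":0.4,"linear":[0.28,-0.33,0.42],"rotation":[-0.154,-0.002,0.0335]},{"grip":0.4,"linear":[0.32,-0.37,0.48],"rotation":[-0.176,-0.002,0.0383]}]'

```text
clock: 15.95
tcp_pos: [0.5944, -0.3222, 0.2978]
eef_rot: [-0.012, 2.172, -0.13]
contact_force: [-1.0, 0.4, -2.3]
gripper_width: 0.62
```

```bash
python3 - <<'E'
from h import *
R,p=place([.457,-.2865,.0195+.16],-15); plan2(p,R)
E
```

```text
t 15.95 tcp [ 0.5944 -0.3222  0.2978] q [ 0.75  0.9  -0.64  1.3   0.64  1.72 -0.03] F [-1.   0.4 -2.3] w 0.62
R0 [[-0.569, 0.041, 0.821], [-0.058, 0.994, -0.089], [-0.82, -0.098, -0.563]]
target [ 0.5942 -0.323   0.2977] linear [ 0.001 -0.005 -0.   ] rotation [-0.2309 -0.0027  0.0503]
cam axes ox,oy [0.43  0.744 0.512] [ 0.373 -0.662  0.649] cam [ 0.4904 -0.3161  0.1452]
```

Works well; j7 is on its way. I'll continue the roll.

arm_command --deltas '[{"grip":0.4,"linear":[0,0,0],"rotation":[-0.022,0,0.0048]},{"grip":0.4,"linear":[0,0,0],"rotation":[-0.044,-0.0005,0.0096]},{"grip":0.4,"linear":[0,0,0],"rotation":[-0.066,-0.0008,0.0144]},{"grip":0.4,"linear":[0,0,0],"rotation":[-0.088,-0.001,0.0192]},{"grip":0.4,"linear":[0,0,0],"rotation":[-0.11,-0.0013,0.024]},{"grip":0.4,"linear":[0,0,0],"rotation":[-0.132,-0.0015,0.0287]},{"grip":0.4,"linear":[0,0,0],"rotation":[-0.154,-0.0018,0.0335]},{"grip":0.4,"linear":[0,0,0],"rotation":[-0.176,-0.002,0.0383]}]'

```text
clock: 16.75
tcp_pos: [0.5946, -0.3221, 0.2976]
eef_rot: [-0.371, 1.952, 1.192]
contact_force: [0.3, -0.1, -1.3]
gripper_width: 0.622
```

```bash
python3 - <<'E'
from h import *
R,p=place([.457,-.2865,.0195+.06],-15); plan2(p,R)
E
```

```text
t 16.75 tcp [ 0.5946 -0.3221  0.2976] q [ 0.87  1.05 -0.89  1.2   0.63  1.93  0.96] F [ 0.3 -0.1 -1.3] w 0.622
R0 [[-0.636, -0.604, 0.48], [0.151, 0.513, 0.845], [-0.757, 0.61, -0.234]]
target [ 0.5942 -0.323   0.1977] linear [ 0.504 -0.408  0.149] rotation [-0.0549 -0.0007  0.012 ]
cam axes ox,oy [0.022 0.254 0.967] [ 0.877 -0.47   0.104] cam [ 0.4674 -0.2856  0.1686]
```

arm_command --deltas '[{"grip":0.4,"linear":[0.08,-0.07,0.02],"rotation":[-0.02,0,0.004]},{"grip":0.4,"linear":[0.16,-0.13,0.05],"rotation":[-0.04,-0.0005,0.0085]},{"grip":0.4,"linear":[0.24,-0.19,0.07],"rotation":[-0.0549,-0.0007,0.012]},{"grip":0.4,"linear":[0.32,-0.26,0.095],"rotation":[-0.0549,-0.0007,0.012]},{"grip":0.4,"linear":[0.4,-0.32,0.12],"rotation":[-0.0549,-0.0007,0.012]},{"grip":0.4,"linear":[0.47,-0.38,0.14],"rotation":[-0.0549,-0.0007,0.012]},{"grip":0.4,"linear":[0.504,-0.408,0.149],"rotation":[-0.0549,-0.0007,0.012]},{"grip":0.4,"linear":[0.504,-0.408,0.149],"rotation":[-0.0549,-0.0007,0.012]}]'

```text
clock: 17.55
tcp_pos: [0.5941, -0.3238, 0.1971]
eef_rot: [-0.47, 1.774, 1.573]
contact_force: [-1.2, -0.1, -1.1]
gripper_width: 0.623
```

```bash
python3 snap.py b5 scene 320 120 440 210; python3 snap.py b6 top 340 180 500 300; python3 - <<'E'
from h import *
R,p=place([.457,-.2865,.0195+.004],-15); plan2(p,R)
E
```

```text
scale 6.666666666666667
scale 5.0
t 17.65 tcp [ 0.5947 -0.3238  0.1988] q [ 0.87  1.2  -0.9   1.18  0.69  1.91  1.26] F [ 0.1  0.8 -0.8] w 0.622
R0 [[-0.681, -0.682, 0.265], [0.182, 0.193, 0.964], [-0.709, 0.705, -0.008]]
target [ 0.5942 -0.323   0.1417] linear [ 0.273 -0.265  0.007] rotation [-0.0014  0.0001  0.0004]
cam axes ox,oy [-0.001  0.006  1.   ] [ 0.964 -0.265  0.003] cam [ 0.4578 -0.2872  0.0802]
```

View pics/b5.png

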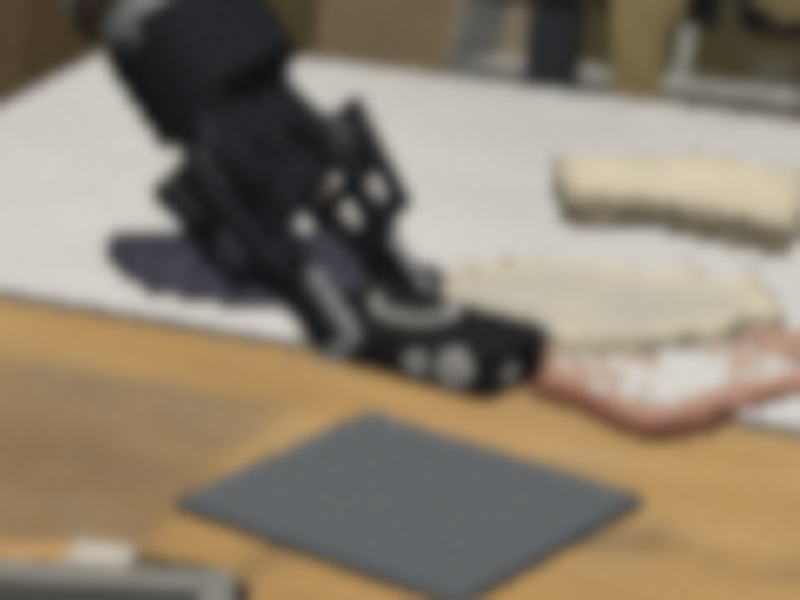

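View pics/b6.png

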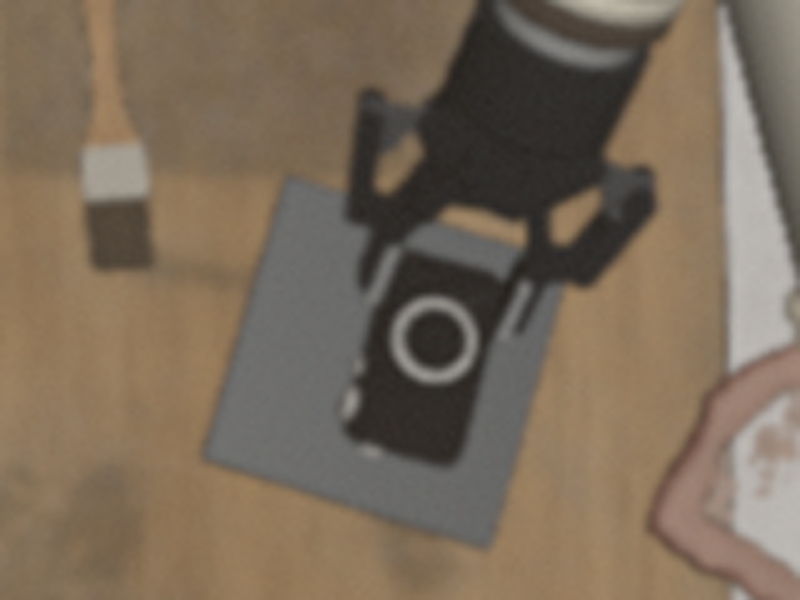

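```bash
python3 - <<'E'
from h import *
d=pickle.load(open("pics/b6.pkl","rb"))
q=np.array([[405,250],[510,280],[458,465],[348,432]])/5+[340,180]
P=onz(d,q,.0917); print(P.round(4),P.mean(0).round(4),[np.linalg.norm(P[i]-P[(i+1)%4]).round(4) for i in range(4)])
pc=np.array([[288,180],[565,262],[490,548],[206,458]])/5+[340,180]
print(onz(d,pc,.008).round(4),onz(d,pc,.008).mean(0).round(4))
E
```

```text
[[ 0.5043 -0.2793  0.0917]
 [ 0.491  -0.3277  0.0917]
 [ 0.4061 -0.302   0.0917]
 [ 0.4205 -0.2518  0.0917]] [ 0.4555 -0.2902  0.0917] [np.float64(0.0503), np.float64(0.0887), np.float64(0.0522), np.float64(0.0882)]
[[ 0.5458 -0.2391  0.008 ]
 [ 0.5061 -0.3779  0.008 ]
 [ 0.3646 -0.3372  0.008 ]
 [ 0.4069 -0.1972  0.008 ]] [ 0.4559 -0.2878  0.008 ]
```

arm_command --deltas '[{"grip":0.4,"linear":[0.05,-0.048,0],"rotation":[-0.0014,0,0]},{"grip":0.4,"linear":[0.1,-0.097,0.002],"rotation":[-0.0014,0,0]},{"grip":0.4,"linear":[0.15,-0.145,0.004],"rotation":[-0.0014,0,0]},{"grip":0.4,"linear":[0.19,-0.184,0.005],"rotation":[-0.0014,0,0]},{"grip":0.4,"linear":[0.23,-0.223,0.006],"rotation":[-0.0014,0,0]},{"grip":0.4,"linear":[0.255,-0.247,0.007],"rotation":[-0.0014,0,0]},{"grip":0.4,"linear":[0.265,-0.257,0.007],"rotation":[-0.0014,0,0]},{"grip":0.4,"linear":[0.265,-0.257,0.007],"rotation":[-0.0014,0,0]}]'

```text
clock: 18.45
tcp_pos: [0.5939, -0.323, 0.1426]
eef_rot: [-0.475, 1.767, 1.581]
contact_force: [0.3, -0.1, -1.7]
gripper_width: 0.625
```

```bash
python3 snap.py b7 scene 320 120 440 210; python3 - <<'E'
from h import *
R,p=place([.457,-.2865,.0195+.001],-15); plan2(p,R)
E
```

```text
scale 6.666666666666667
t 18.5 tcp [ 0.594 -0.323  0.143] q [ 0.86  1.27 -0.87  1.18  0.73  1.85  1.27] F [ 0.4  0.2 -1.8] w 0.625
R0 [[-0.682, -0.684, 0.259], [0.182, 0.184, 0.966], [-0.709, 0.705, -0.001]]
target [ 0.5942 -0.323   0.1387] linear [ 0.019 -0.021  0.   ] rotation [0.     0.0001 0.0003]
cam axes ox,oy [-0.002  0.     1.   ] [ 0.966 -0.259  0.002] cam [ 0.457  -0.2865  0.0245]
```

View pics/b7.png

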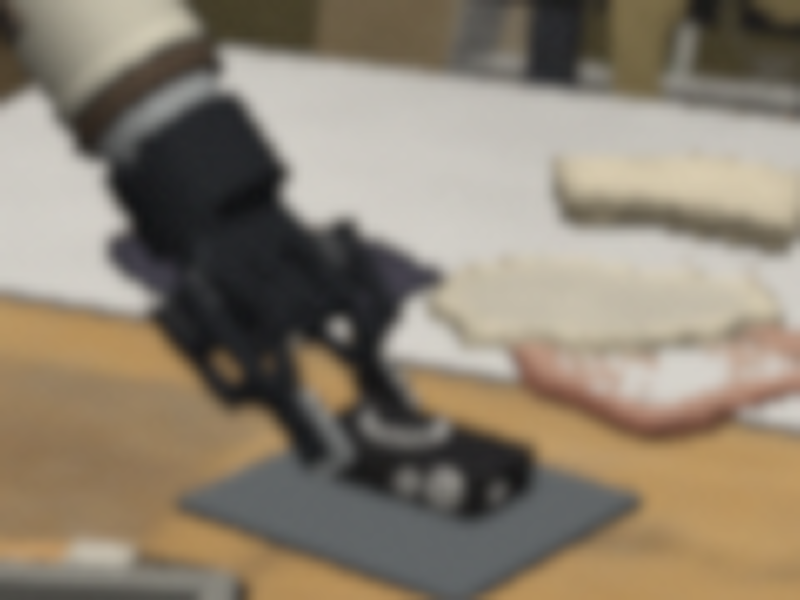

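arm_command --deltas '[{"grip":0.4,"linear":[0.004,-0.004,0],"rotation":[0,0,0]},{"grip":0.4,"linear":[0.008,-0.008,0],"rotation":[0,0,0]},{"grip":0.4,"linear":[0.012,-0.012,0],"rotation":[0,0,0]},{"grip":0.4,"linear":[0.016,-0.016,0],"rotation":[0,0,0]},{"grip":0.4,"linear":[0.018,-0.018,0],"rotation":[0,0,0]},{"grip":0.4,"linear":[0.02,-0.02,0],"rotation":[0,0,0]},{"grip":0.4,"linear":[0.02,-0.02,0],"rotation":[0,0,0]},{"grip":0.4,"linear":[0.02,-0.02,0],"rotation":[0,0,0]}]'

```text
clock: 19.3
tcp_pos: [0.5939, -0.3231, 0.1386]
eef_rot: [-0.475, 1.767, 1.581]
contact_force: [0.1, 0.8, -2.0]
gripper_width: 0.623
```

```bash
python3 snap.py b8 scene 320 120 440 210; python3 - <<'E'
from h import *
R,p=place([.457,-.2865,.0195],-15); plan2(p,R)
E
```

```text
scale 6.666666666666667
t 19.35 tcp [ 0.594  -0.3231  0.1387] q [ 0.86  1.28 -0.87  1.17  0.73  1.85  1.27] F [-0.1  0.  -2.2] w 0.625
R0 [[-0.682, -0.684, 0.259], [0.182, 0.184, 0.966], [-0.709, 0.705, -0.001]]
target [ 0.5942 -0.323   0.1377] linear [ 0.003 -0.006  0.001] rotation [0.     0.0001 0.0003]
cam axes ox,oy [-0.002  0.     1.   ] [ 0.966 -0.259  0.002] cam [ 0.457  -0.2866  0.0201]
```

View pics/b8.png

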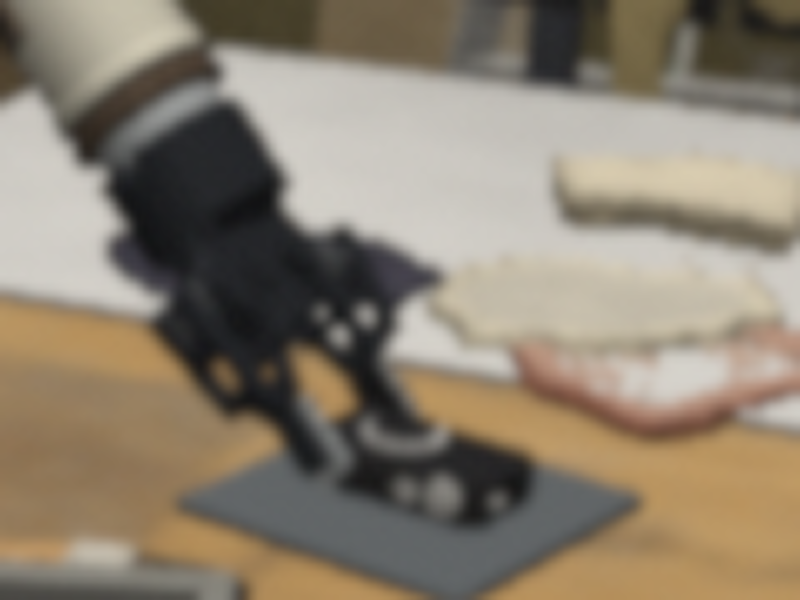

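arm_command --deltas '[{"grip":0.4,"linear":[0.003,-0.003,0],"rotation":[0,0,0]},{"grip":0.4,"linear":[0.005,-0.005,0],"rotation":[0,0,0]},{"grip":0.4,"linear":[0.007,-0.007,0],"rotation":[0,0,0]},{"grip":0.4,"linear":[0.009,-0.009,0],"rotation":[0,0,0]},{"grip":0.4,"linear":[0.009,-0.009,0],"rotation":[0,0,0]},{"grip":0.4,"linear":[0.009,-0.009,0],"rotation":[0,0,0]},{"grip":0.4,"linear":[0.009,-0.009,0],"rotation":[0,0,0]},{"grip":0.4,"linear":[0.009,-0.009,0],"rotation":[0,0,0]}]'

```text
clock: 20.15
tcp_pos: [0.594, -0.3231, 0.1368]
eef_rot: [-0.476, 1.766, 1.581]
contact_force: [0.1, -0.1, -1.7]
gripper_width: 0.624
```

arm_command --deltas '[{"grip":0.4,"linear":[0.002,-0.002,0],"rotation":[0,0,0]},{"grip":0.4,"linear":[0.004,-0.004,0],"rotation":[0,0,0]},{"grip":0.4,"linear":[0.006,-0.006,0],"rotation":[0,0,0]},{"grip":0.4,"linear":[0.008,-0.008,0],"rotation":[0,0,0]},{"grip":0.4,"linear":[0.008,-0.008,0],"rotation":[0,0,0]},{"grip":0.4,"linear":[0.008,-0.008,0],"rotation":[0,0,0]},{"grip":0.4,"linear":[0.008,-0.008,0],"rotation":[0,0,0]},{"grip":0.4,"linear":[0.008,-0.008,0],"rotation":[0,0,0]}]'

```text
clock: 20.95
tcp_pos: [0.5941, -0.3231, 0.1363]
eef_rot: [-0.475, 1.767, 1.581]
contact_force: [0.3, 0.4, 6.5]
gripper_width: 0.626
```

arm_command --deltas '[{"grip":0.66,"linear":[-0.004,0.004,0],"rotation":[0,0,0]},{"grip":0.7,"linear":[-0.004,0.004,0],"rotation":[0,0,0]},{"grip":0.8,"linear":[-0.004,0.004,0],"rotation":[0,0,0]},{"grip":0.9,"linear":[-0.01,0.004,0],"rotation":[0,0,0]},{"grip":1,"linear":[-0.05,0.004,0],"rotation":[0,0,0]},{"grip":1,"linear":[-0.15,0.004,0],"rotation":[0,0,0]},{"grip":1,"linear":[-0.3,0,0],"rotation":[0,0,0]},{"grip":1,"linear":[-0.45,0,0],"rotation":[0,0,0]}]'

```text
clock: 21.75
tcp_pos: [0.6404, -0.3357, 0.1834]
eef_rot: [-0.475, 1.766, 1.581]
contact_force: [0.1, -0.6, -0.8]
gripper_width: 1.001
```

```bash
python3 snap.py c1 scene 320 120 440 210; python3 snap.py c2 top 340 180 500 300; python3 - <<'E'
from h import *
R,p=place([.457,-.2865,.0195],-15); plan2(p,R)
E
```

```text
scale 6.666666666666667
scale 5.0
t 21.85 tcp [ 0.6422 -0.3351  0.1858] q [ 0.78  1.27 -0.86  1.    0.71  1.96  1.33] F [ 0.7 -0.6  0.4] w 1.0
R0 [[-0.678, -0.688, 0.259], [0.181, 0.185, 0.966], [-0.712, 0.702, -0.001]]
target [ 0.5942 -0.323   0.1377] linear [ 0.46   0.01  -0.005] rotation [0.     0.0001 0.0011]
cam axes ox,oy [-0.007  0.001  1.   ] [ 0.966 -0.259  0.007] cam [ 0.5058 -0.2986  0.0666]
```

View pics/c1.png

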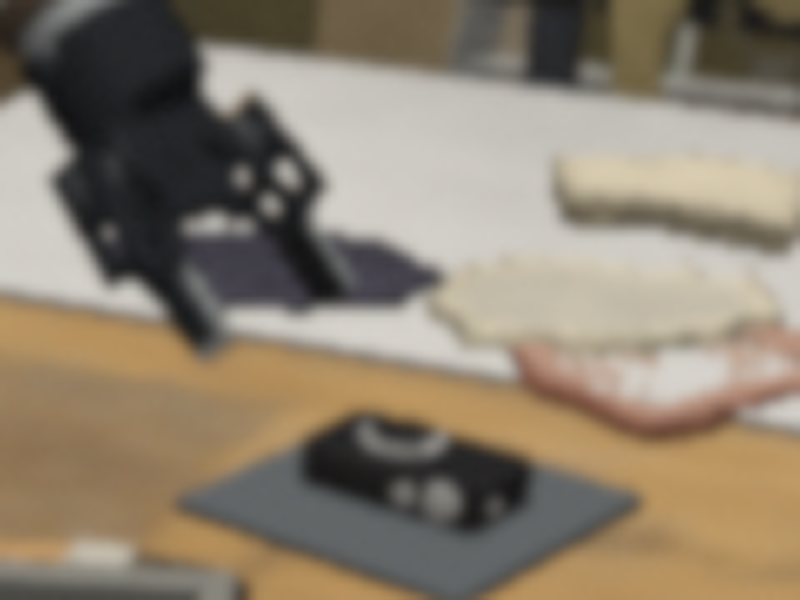

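View pics/c2.png

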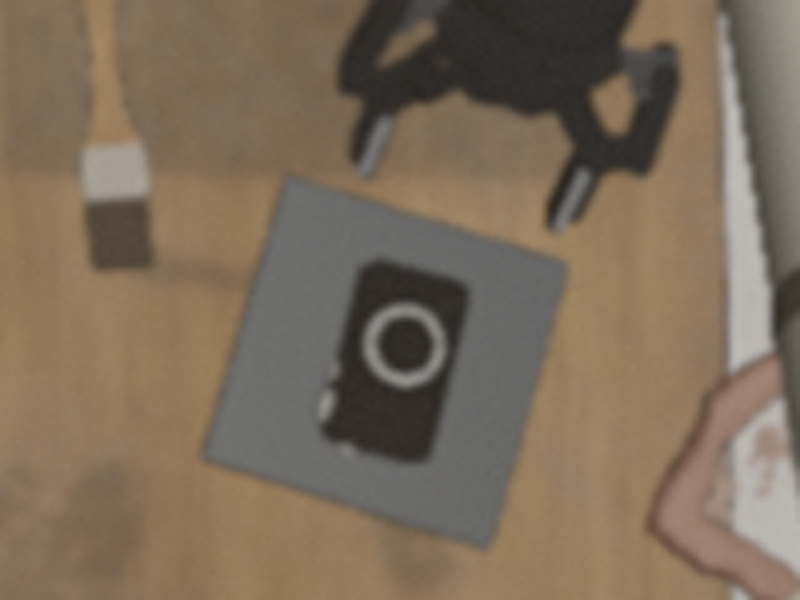

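```bash
python3 - <<'E'
from h import *
d=pickle.load(open("pics/c2.pkl","rb"))
q=np.array([[365,260],[468,287],[425,463],[322,436]])/5+[340,180]
P=onz(d,q,.031); c=P.mean(0); pad=onz(d,np.array([[288,180],[565,262],[490,548],[206,458]])/5+[340,180],.008).mean(0)
print("cam",c.round(4),"pad",pad.round(4),"dist",np.linalg.norm((c-pad)[:2]).round(4))
# back/front top plane from depth on body (ring excluded)
m=np.array([(int(x/5+340),int(y/5+180)) for x,y in [(385,280),(450,300),(370,300),(430,440),(350,420),(390,430),(365,400),(420,410)]])
p,_=pts(d,m); print(p[:,2].round(4))
d0=pickle.load(open("pics/scene0.pkl","rb"));d1=pickle.load(open("pics/c1.pkl","rb"))
df=cv2.absdiff(d0["img"],d1["img"]).max(2); print("sander/wax max diff",df[195:310,245:312].max())
from rig import job; print(job.sign_off())
E
```

```text
cam [ 0.4551 -0.2868  0.031 ] pad [ 0.4559 -0.2878  0.008 ] dist 0.0014
[1.1054 0.0318 0.0334 0.0304 0.033  0.032  0.0317 0.0329]
sander/wax max diff 33
the job is handed in; nothing more can be done
None
```

The camera is lying flat on its back, lens up, in the middle of the pad, and I handed the job in at about 22 s of the 72 s allowed. `job.sign_off()` gives no verdict.

**What I did:**
- I gripped the brush by its neck and laid it on the bare bench between the foam block and the pad.
- I pressed the well end down with the closed fingertips, which tipped the camera up to about 35 degrees. It stayed there for well over 0.2 s.
- I pushed the notch end up along its arc until the camera stood on end in the well. I then gripped it at 45 degrees and lifted it straight up.
- I rolled the gripper half a turn to bring the lens up. I first rolled it about 60 degrees the wrong way, towards a joint limit, so I reversed and went round the other way.
- I lowered the camera onto the pad until I felt about 6.5 N of contact, opened the jaws and backed away.

**Last checks:**
- **Camera position:** its centre is about 1.4 mm from the pad's middle.
- **Camera flatness:** seven depth points on its front face read 30 to 33 mm, against the 31 mm expected. An eighth point gave an impossible reading (1.105 m) and I ignored it.
- **Brush:** it lies on the bench, clear of the pad and the foam in the last top view.
- **Sander and wax:** I compared pictures only over the part of the scene with the sander. The largest pixel difference was 33, not zero, and I did not look into why. I did not measure either one's position at the end, but the arm went near neither.

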